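# Dock the spice tray, bolt it in and load it

### The job

First draw the brass bolt fully back, then push the wooden spice tray into the docking corner until it sits flat against both the back stop and the side stop, and slide the bolt fully home through the keeper on the tray. Load the tray (before or after docking it): lay the matchbox flat in the short bay next to the keeper, and stand every spice jar and the salt shaker that you find on the worktop upright in the long bay. Leave the garlic and the tomato alone.

Things in the scene. Friction and masses are not known exactly. Their poses are not given: they have to be found in the camera images.
- dock: fixed dark wooden docking corner: two stops at right angles. Origin on the worktop at the inner corner, z up. Back stop: face in the plane x = 0, looks to -x, 14 mm thick, 28 mm high, from y = -258 to +100 mm. Side stop: a block 22 mm high at x = -86 to 0, y = 0 to 100 mm, its face in the plane y = 0 looks to -y; it carries the bolt, in steel straps 44 mm high at y = 10 and 90 mm
- dock_corner (a point): the inner corner of the two stops, on the worktop (the origin of dock)
- bolt (a joint): brass bolt on the side stop, 10 mm thick, axis 32.5 mm above the worktop at dock x = -43 mm, along the dock's y. Value in m: 0 = fully drawn back (tip 3 mm inside the side stop's face), 0.036 = fully home; grows towards the dock's -y, out over the docked tray. About 2 N of friction; stays where it is left; part-way out at the start
- bolt_knob (a point): middle of the bolt's upright knob, a brass cylinder 14 mm in diameter from 49.5 to 83.5 mm above the worktop (this point: 66.5 mm); moves with the bolt, at dock y = 62 mm when drawn back and 26 mm when home
- tray: loose light wooden spice tray, 86 mm (x) by 256 mm (y), 0.35 to 0.6 kg. Origin at the centre of its underside, z up. Floor and walls 4 mm thick, walls 26 mm high. Inside (x = -39 to 39 mm) a 26 mm high divider parts a long bay for up to three jars, y = -124 to 26 mm, from a short bay for the matchbox, y = 30 to 94 mm. Its +y end is a solid deck 24 mm high. Docked, its +x side lies flat on the back stop, its +y end on the side stop
- tray_corner (a point): the tray's outer +x, +y corner at its underside: meets dock_corner when docked
- tray_keeper (a point): centre of the opening of the steel keeper on the tray's deck: a bridge at tray x = 0, y = 111 mm, 14 mm long (y), 24 mm wide (x), top 46 mm high; its opening is 16 mm wide and 18 mm high, its centre 33 mm above the tray's underside. The bolt passes through it along y
- jar_gold_dark: spice jar with a gold lid and a dark blue label, 42 mm in diameter, 96 mm high, 0.11 kg, loose, stands upright; may be absent (then there is no reading). Origin at the centre of its underside, z up. To be loaded in the tray's long bay.
- jar_gold_green: spice jar with a gold lid and green herb inside, 42 mm in diameter, 96 mm high, 0.11 kg, loose, stands upright; may be absent (then there is no reading). Origin at the centre of its underside, z up. To be loaded in the tray's long bay.
- jar_white: spice jar with a white lid and a red and black label, 43 mm in diameter, 96 mm high, 0.11 kg, loose, stands upright; may be absent (then there is no reading). Origin at the centre of its underside, z up. To be loaded in the tray's long bay.
- salt: salt shaker, clear body 44 mm in diameter up to 66 mm above its foot, then a grey domed cap 34 mm in diameter up to 90 mm, 0.10 kg, loose, stands upright; may be absent (then there is no reading). Origin at the centre of its underside, z up. To be loaded in the tray's long bay.
- garlic: bystander: garlic bulb, 60 mm in diameter, 59 mm high, origin under its centre. Leave alone
- matchbox: red matchbox lying flat, closed, 35 (x) x 52 (y) x 14 (z) mm, rigid; always there. Origin at the centre of its underside, z up. To be laid flat in the tray's short bay
- tomato: bystander: tomato, 68 mm in diameter, origin under its centre. Leave alone
Mind the look-alikes: they are no part of the job. Leave any purple look-alike of the salt alone.

How it is judged:
On the way, in this order (a step that is already met when the one before it is completed fails the run):
1. the bolt is drawn fully back (value of joint bolt below 0.004 m), for 0.2 s.
2. the tray sits flat against both stops (horizontal distance between tray_corner and dock_corner below 0.004 m and angle between the x axis of tray and the x axis of dock, either way round below 0.025 rad and angle between tray's own z axis and vertical below 0.05 rad and height (world z) of tray below 0.004 m), for 0.2 s.
3. with the tray against the stops, the bolt is slid fully home (all of step 2 and value of joint bolt above 0.033 m), for 0.2 s.
At the end, for the whole second after the job is handed in: The tray's corner is within 4 mm of the dock's corner, the tray parallel to the stops within 0.025 rad and flat on the worktop; the bolt within 3 mm of fully home; every jar and the shaker present upright (0.12 rad) and at rest on the floor of the tray's long bay, the matchbox flat in the short one (all of step 3 and x of jar_gold_dark in the frame of tray between -0.031 and 0.031 m and y of jar_gold_dark in the frame of tray between -0.112 and 0.014 m and z of each of jar_gold_dark, jar_gold_green, jar_white, salt, matchbox in the frame of tray below 0.012 m and angle between each of jar_gold_dark, jar_gold_green, jar_white, salt, matchbox's own z axis and vertical below 0.12 rad and linear speed of each of jar_gold_dark, jar_gold_green, jar_white, salt, matchbox below 0.03 m/s and x of jar_gold_green in the frame of tray between -0.031 and 0.031 m and y of jar_gold_green in the frame of tray between -0.112 and 0.014 m and x of jar_white in the frame of tray between -0.031 and 0.031 m and y of jar_white in the frame of tray between -0.112 and 0.014 m and x of salt in the frame of tray between -0.031 and 0.031 m and y of salt in the frame of tray between -0.112 and 0.014 m and x of matchbox in the frame of tray between -0.031 and 0.031 m and y of matchbox in the frame of tray between 0.03 and 0.094 m); the robot touches nothing.
It fails at once if the garlic or tomato is moved more than 3 cm (distance of any of garlic, tomato from where it was at the start of the episode above 0.03 m).
Of jar_gold_dark, jar_gold_green, jar_white, salt only 2 to 3 are there at a start; the rules pass over those that are not, and their reading is None.
At some moment in a run one of matchbox may be knocked a few centimetres aside while the robot is not near it.
Once in a run the grip may slacken for a moment while it holds something.
It also fails if it takes over 208 s, if anything falls off the work surface, if the arm or the gripper's body presses on something with over 40 N, if the wrist force passes 120 N, or if a joint passes its speed limit or range.

### The arm

A 6-joint arm with a two-finger parallel gripper is mounted at the origin on a cart in front of the work surface, level with it; the furniture and walls round the work are solid. World frame = base frame: x ahead of the robot, y to its left, z up, the work surface at z = 0. Lengths are in m, angles in rad, forces in N, time in s.
With the tool pointing down it reaches from about 0.3 to 0.775 m from the base axis. Payload 14.6 kg.
Tool frame: the origin (TCP) lies midway between the tips of the shut fingers; the grasp point (between the pads) lies 19 mm behind it; z points along the fingers, x is the direction in which the jaws open and shut, and the axes are right-handed (so a half turn about z gives the same grasp; the last joint's range is limited). The gripper opens to 85 mm and grips with 20 to 120 N. Pads are 22 mm wide; open, the fingers measure 114 mm over their backs; the gripper's body (76 mm by 85 mm) begins 54 mm behind the grasp point. The pads swing forward as they close: fully open they stand 13 mm farther back than shut.
Start: joints at [1.098, 0.3, 1.521, -0, 1.321, -0.067], TCP at [0.217, 0.505, 0.231] pointing down, gripper open.
Joint ranges: [-3.03, 3.03], [-0.79, 2.21], [0.23, 2.52], [-1.04, 4.18], [0, 3.07], [-2.55, 2.55]. Speed limits (rad/s): [2.22, 2.22, 2.57, 3.14, 3.14, 3.14].

### API

Orientations are given as a rotation vector (axis times angle).
In Python, from plant import arm gives the robot as it stands. The module is installed in compiled form; this text tells all that it offers.
- The arm moves only by the tool apply_moves, never from a script. Its argument "moves" is text: rows parted by semicolons, each of 7 numbers parted by spaces: the shift along the tool's x, y, z in cm, then the turn, a rotation vector about the tool's x, y, z in degrees, then the opening in per cent of the stroke, from 0 (shut) to 100 (fully open). In form: tx ty tz ax ay az gripper; .... A call has exactly 10 rows; each row is the pose to reach, as a shift and turn from the pose commanded when the call began, along the tool's axes at that moment; what a row does not reach only later rows make up. A row lasts 1/12 s, in which the tool goes at most 41.7 mm and 7.16 degrees, less where a joint would pass 70% of its speed; a pose out of reach is approached as far as the arm can. A call with a gripper value outside its range is refused whole. The fingers move at their own pace and stop on an object; "newtons" is the grip in N (left out, the last holds). Time passes only in rows, so rows that repeat a pose let the fingers close, or fill a call up. It gives the time, the measured TCP pose, the force and the opening at its end, in the units of the state.
- arm.read_state(): the state, without advancing time (a new reading comes with each control period).
- arm.capture(name): name is "side" or "top" or "wrist"; returns the picture (480x640x3 uint8, red, green, blue); there is no depth.
- arm.get_calibration(name): a dict with "camera_matrix" (3x3 intrinsics, pixels), "dist" ([k1, k2, p1, p2, k3] as OpenCV has them; the pictures are not rectified), "extrinsics" (4x4, takes a point from camera to world coordinates). Camera axes: x right, y up, looking along -z (the intrinsics and any distortion apply to the point x, -y, -z); pixel columns grow to the right and rows downward; lengths in m; the calibration is good to about 2 mm. A picture is of the moment at which its call begins: read the wrist's pose just before it. get_calibration takes no time and is no camera call; for the wrist camera it gives the pose at the moment of the call.
- arm.hand_in(): hands the job in, once; it reports no verdict.
The state is a dict: "time_s": time; "joint_positions": joint angles; "joint_velocities": joint speeds; "effort": joint torques, N m; "eef_pos": TCP position; "eef_rot": TCP orientation; "force": force on the tool from outside, world axes, zero at the start; "ft_torque": the same for the moment, N m; "finger_gap": finger opening in m.
Only numpy, scipy, OpenCV 4.12 (cv2) and the standard library are available. Lean on these libraries where they do the work, as an engineer would, in place of code of your own. Each camera call takes 0.05 s, during which the arm holds its last target.

## Working session

There is one attempt and no reset: what is moved stays moved. The work goes in short steps, Python scripts to look and compute and a tool call to move; the robot and the scene stay as the last step left them, time stands still between calls to the robot, and variables do not carry over. Pictures are saved under pics/ and viewed, and the job is handed in when it is done.

Besides the shell and the picture viewer there is one more tool, called after "Request:" by a JSON object that holds its "method" and its "body", one argument or row to a line. apply_moves: Moves the arm, as the interface text tells. Its arguments: {"type":"object","properties":{"moves":{"type":"string"},"newtons":{"type":"number"}},"required":["moves"]}

```bash
mkdir -p pics; cat > h.py <<'E'
import numpy as np, cv2, json
from plant import arm
from scipy.spatial.transform import Rotation as R
def cap(n,fn):
    c=arm.get_calibration(n); im=arm.capture(n); cv2.imwrite('pics/'+fn+'.png',im[:,:,::-1]); 
    np.savez('pics/'+fn+'.npz',K=c['camera_matrix'],d=c['dist'],E=c['extrinsics']); return im
def cal(fn):
    z=np.load('pics/'+fn+'.npz'); return z['K'],z['d'],z['E']
def ray(fn,uv):
    K,d,E=cal(fn); p=cv2.undistortPoints(np.array([[uv]],float),K,d)[0,0]
    v=E[:3,:3]@np.array([p[0],-p[1],-1]); return E[:3,3],v/np.linalg.norm(v)
def onz(fn,uv,z):
    o,v=ray(fn,uv); return o+v*(z-o[2])/v[2]
def proj(fn,P):
    K,d,E=cal(fn); P=np.atleast_2d(P); q=(P-E[:3,3])@E[:3,:3]; q=q*[1,-1,-1]
    return cv2.projectPoints(q,np.zeros(3),np.zeros(3),K,d)[0][:,0]
def tri(f1,u1,f2,u2):
    o1,v1=ray(f1,u1);o2,v2=ray(f2,u2)
    A=np.stack([v1,-v2],1); t=np.linalg.lstsq(A,o2-o1,rcond=None)[0]
    a=o1+v1*t[0];b=o2+v2*t[1]; return (a+b)/2,np.linalg.norm(a-b)
def st():
    s=arm.read_state(); print('t',round(s['time_s'],2),'tcp',np.round(s['eef_pos'],4),'F',np.round(s['force'],1),'gap',round(s['finger_gap'],4),'q',np.round(s['joint_positions'],2))
    M=R.from_rotvec(s['eef_rot']).as_matrix(); print(np.round(M,3).tolist()); return s,M
E
python3 - <<'E'
from h import *
for n in ['side','top','wrist']:
    cap(n,n+'0'); print(n,np.round(cal(n+'0')[2],3).tolist(),np.round(cal(n+'0')[0],0).tolist(),cal(n+'0')[1])
st()
E
```

```text
side [[0.874, 0.193, -0.446, 0.068], [-0.485, 0.317, -0.815, -0.656], [-0.016, 0.929, 0.37, 0.43], [0.0, 0.0, 0.0, 1.0]] [[439.0, 0.0, 318.0], [0.0, 439.0, 246.0], [0.0, 0.0, 1.0]] [-0.09230575  0.          0.          0.          0.        ]
top [[-0.006, 0.995, -0.105, 0.399], [-1.0, -0.006, -0.001, 0.179], [-0.002, 0.105, 0.995, 1.323], [0.0, 0.0, 0.0, 1.0]] [[528.0, 0.0, 321.0], [0.0, 528.0, 237.0], [0.0, 0.0, 1.0]] [-0.05653708  0.          0.          0.          0.        ]
wrist [[0.394, -0.875, -0.28, 0.146], [0.919, 0.375, 0.122, 0.536], [-0.002, -0.305, 0.952, 0.373], [0.0, 0.0, 0.0, 1.0]] [[381.0, 0.0, 314.0], [0.0, 381.0, 235.0], [0.0, 0.0, 1.0]] [-0.0755601  0.         0.         0.         0.       ]
t 0.15 tcp [0.217  0.5052 0.2308] F [-0.7 -0.2 -0.3] gap 0.0856 q [ 1.1   0.3   1.52 -0.    1.32 -0.07]
[[0.395, 0.919, -0.0], [0.919, -0.395, -0.001], [-0.001, -0.0, -1.0]]
```

View pics/top0.png

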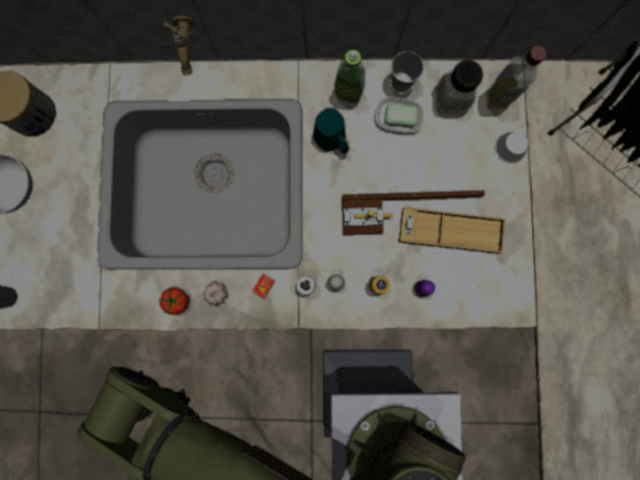

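View pics/side0.png

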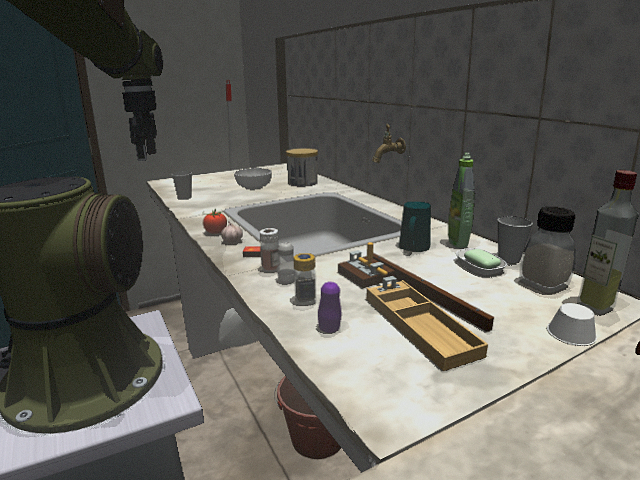

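View pics/wrist0.png

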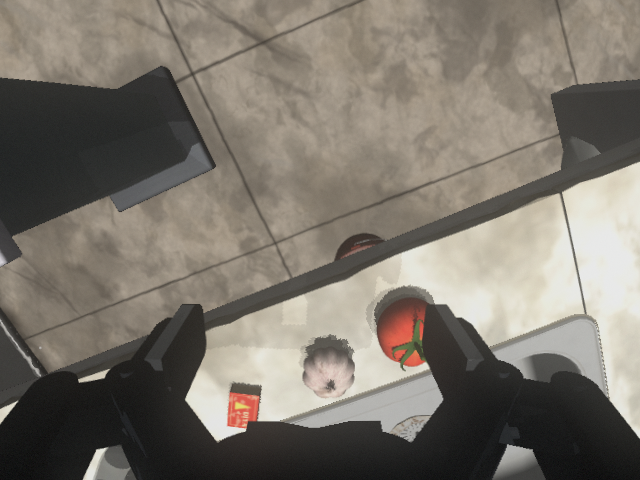

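Top view: dock at (343–485, 190–235), tray (400–503, 208–252), matchbox (263,286), and small upright objects at (306,286), (336,283), (380,286), plus a purple one at (424,288). The garlic is at (215,293) and the tomato at (173,300). I'll enlarge these to confirm which is which.

```bash
python3 - <<'E'
import cv2
a=cv2.imread('pics/side0.png')[205:375,200:500]; cv2.imwrite('pics/c1.png',cv2.resize(a,None,fx=2.66,fy=2.66,interpolation=2))
a=cv2.imread('pics/top0.png')[180:310,240:520]; cv2.imwrite('pics/c2.png',cv2.resize(a,None,fx=2.85,fy=2.85,interpolation=2))
E
```

```text
(no output)
```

View pics/c1.png

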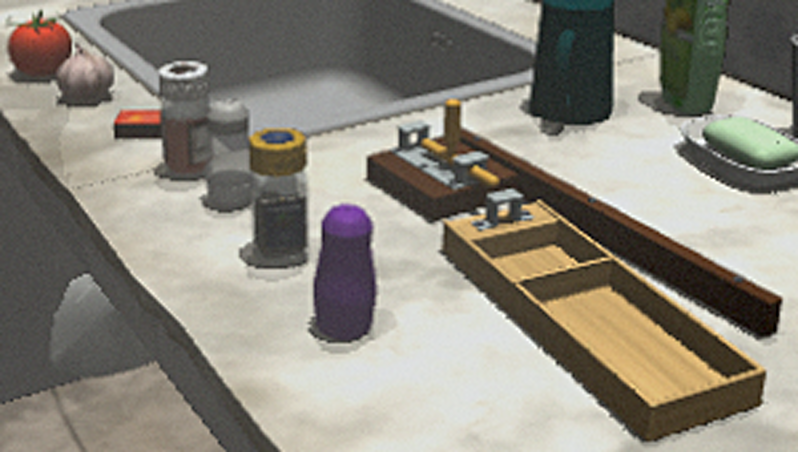

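View pics/c2.png

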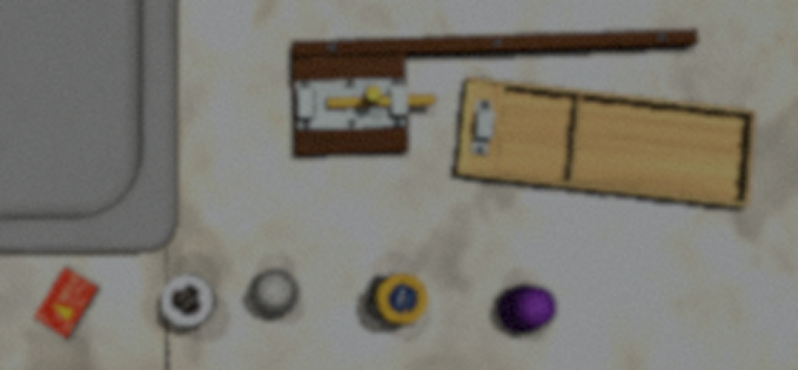

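The candidates are white lid with a red/black label (306,286) = jar_white, clear body with a grey dome (336,283) = salt, and gold lid with a dark label (380,286) = jar_gold_dark. The purple shaker (424,288) is the look-alike and stays. Next, positions.

```bash
python3 - <<'E'
from h import *
f=lambda c,z:print(c,z,np.round(onz('top0',(c[0]/2.85+240,c[1]/2.85+180),z),4)[:2])
print('side stop top corners');[f(c,.022) for c in [(406,153),(296,156)]]
print('back stop top');[f(c,.028) for c in [(293,42),(405,53),(696,46),(696,31)]]
print('knob');f((374,92),.0835); 
print('bolt tip');f((434,100),.0325)
print('tray top corners');[f(c,.026) for c in [(753,112),(741,208),(453,176)]]; f((467,80),.024)
print('keeper');f((483,127),.046)
print('white, salt, gold lid');f((187,300),.096);f((275,293),.09);f((401,299),.096)
print('purple');f((526,308),.09)
print('match');f((67,302),.014);[f(c,.014) for c in [(68,266),(100,286),(68,338),(37,319)]]
print('garlic,tom',[np.round(onz('top0',c,.03),3) for c in[(215,293),(173,300)]])
s=lambda c,z:print('side',c,np.round(onz('side0',(c[0]/2.66+200,c[1]/2.66+205),z),4)[:2])
s((184,68),.096);s((229,98),.09-.003);s((278,138),.096);s((453,101),.0835)
s((780,300),.028)
E
```

```text
side stop top corners
(406, 153) 0.022 [0.5445 0.0283]
(296, 156) 0.022 [0.5425 0.1241]
back stop top
(293, 42) 0.028 [0.6419 0.1259]
(405, 53) 0.028 [0.6317 0.0282]
(696, 46) 0.028 [ 0.6367 -0.2277]
(696, 31) 0.028 [ 0.6501 -0.2282]
knob
(374, 92) 0.0835 [0.5889 0.0611]
bolt tip
(434, 100) 0.0325 [0.5894 0.0044]
tray top corners
(753, 112) 0.026 [ 0.5784 -0.2764]
(741, 208) 0.026 [ 0.4943 -0.2623]
(453, 176) 0.026 [ 0.5238 -0.0116]
(467, 80) 0.024 [ 0.6082 -0.026 ]
keeper
(483, 127) 0.046 [ 0.5639 -0.0354]
white, salt, gold lid
(187, 300) 0.096 [0.4172 0.2169]
(275, 293) 0.09 [0.4226 0.1452]
(401, 299) 0.096 [0.4169 0.043 ]
purple
(526, 308) 0.09 [ 0.4089 -0.0599]
match
(67, 302) 0.014 [0.4173 0.3236]
(68, 266) 0.014 [0.4484 0.3228]
(100, 286) 0.014 [0.4309 0.2949]
(68, 338) 0.014 [0.3862 0.3226]
(37, 319) 0.014 [0.4027 0.3495]
garlic,tom [array([0.4 , 0.44, 0.03]), array([0.384, 0.544, 0.03 ])]
side (184, 68) [0.4205 0.2165]
side (229, 98) [0.4328 0.1536]
side (278, 138) [0.4195 0.0406]
side (453, 101) [0.5894 0.0609]
side (780, 300) [ 0.6491 -0.2302]
```

```bash
cat >> h.py <<'E'
def go(x,y,z,yaw_deg):
    s=arm.read_state(); M=R.from_rotvec(s['eef_rot']).as_matrix()
    d=M.T@(np.array([x,y,z])-s['eef_pos'])*100
    c,sn=np.cos(np.radians(yaw_deg)),np.sin(np.radians(yaw_deg))
    T=np.array([[c,sn,0],[sn,-c,0],[0,0,-1]]); a=np.degrees(R.from_matrix(M.T@T).as_rotvec())
    print('t',round(s['time_s'],2),'tcp',np.round(s['eef_pos'],4),'gap',round(s['finger_gap'],4),'MOVE',np.round(d,2),np.round(a,2),'rows',round(max(np.linalg.norm(d)/4.17,np.linalg.norm(a)/7.16),1))
E
python3 -c "
from h import *
go(.589,.061,.2,91.2)"
```

```text
t 0.15 tcp [0.217  0.5052 0.2308] gap 0.0856 MOVE [-26.12  51.71   3.11] [-1.000e-02  5.000e-02 -2.445e+01] rows 13.9
```

Request:
{"method": "apply_moves", "body": {
  "moves": "-17 34 2 0 0 -15 50;-17 34 2 0 0 -15 50;-17 34 2 0 0 -15 50;-17 34 2 0 0 -15 50;-17 34 2 0 0 -15 50;-17 34 2 0 0 -15 50;-17 34 2 0 0 -15 50;-17 34 2 0 0 -15 50;-17 34 2 0 0 -15 50;-17 34 2 0 0 -15 50",
  "newtons": 40
}}

```text
time_s: 0.98
eef_pos: [0.4647, 0.2111, 0.2107]
eef_rot: [2.378, 2.052, -0.001]
force: [-0.5, 0.5, 0.8]
finger_gap: 0.0424
```

```bash
python3 -c "
from h import *
go(.589,.061,.2,91.2)"
```

```text
t 0.98 tcp [0.4647 0.2111 0.2107] gap 0.0424 MOVE [-13.02  14.5    1.08] [-0.01  0.05 -9.64] rows 4.7
```

Request:
{"method": "apply_moves", "body": {
  "moves": "-13 14.5 1 0 0 -9.6 50;-13 14.5 1 0 0 -9.6 50;-13 14.5 1 0 0 -9.6 50;-13 14.5 1 0 0 -9.6 50;-13 14.5 1 0 0 -9.6 50;-13 14.5 1 0 0 -9.6 50;-13 14.5 1 0 0 -9.6 50;-13 14.5 1 0 0 -9.6 50;-13 14.5 1 0 0 -9.6 50;-13 14.5 1 0 0 -9.6 50"
}}

```text
time_s: 1.82
eef_pos: [0.5868, 0.0665, 0.2015]
eef_rot: [2.193, 2.249, 0.0]
force: [-1.1, 0.2, -0.6]
finger_gap: 0.043
```

```bash
python3 -c "
from h import *
st();cap('wrist','w1')
for p in ([.589,.061,.0835],[.589,.061,.0495]): print(proj('w1',p))
go(.589,.061,.2,91.2)"
```

```text
t 1.82 tcp [0.5868 0.0665 0.2015] F [-1.1  0.2 -0.6] gap 0.043 q [ 0.05  0.41  1.44  0.    1.29 -1.54]
[[-0.025, 1.0, 0.0], [1.0, 0.025, 0.0], [0.0, 0.0, -1.0]]
[[306.6350984  229.71214513]]
[[307.44930023 217.29170819]]
t 1.87 tcp [0.5869 0.0664 0.2016] gap 0.0428 MOVE [-0.54  0.2   0.16] [ 0.02 -0.    0.22] rows 0.1
```

View pics/w1.png

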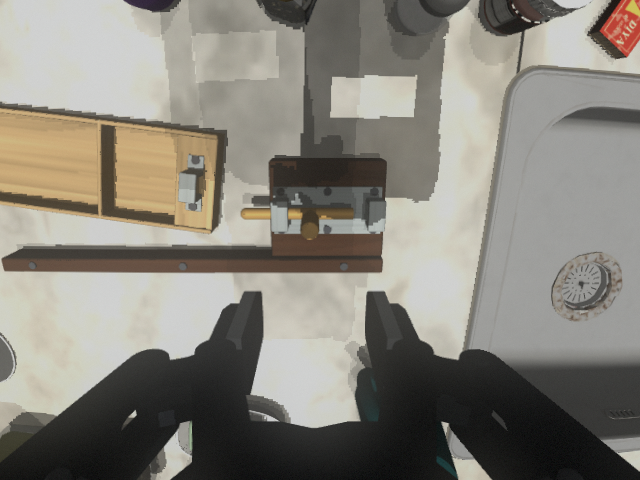

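Wrist view: knob top at (310,231), within 3 px of prediction. Descending on it.

Request:
{"method": "apply_moves", "body": {
  "moves": "-0.4 0.2 8 0 0 0.2 50;-0.4 0.2 8 0 0 0.2 50;-0.4 0.2 8 0 0 0.2 50;-0.4 0.2 15 0 0 0.2 50;-0.4 0.2 15 0 0 0.2 50;-0.4 0.2 15 0 0 0.2 50;-0.4 0.2 15 0 0 0.2 50;-0.4 0.2 15 0 0 0.2 5;-0.4 0.2 15 0 0 0.2 5;-0.4 0.2 15 0 0 0.2 5",
  "newtons": 30
}}

```text
time_s: 2.7
eef_pos: [0.5906, 0.0617, 0.054]
eef_rot: [2.197, 2.242, 0.005]
force: [-2.5, 0.9, 9.4]
finger_gap: 0.0129
```

```bash
python3 -c "
from h import *
st()
cap('side','s1')
import cv2
cv2.imwrite('pics/c3.png',cv2.resize(cv2.imread('pics/s1.png')[200:380,300:500],None,fx=3,fy=3))"
```

```text
t 2.7 tcp [0.5906 0.0617 0.054 ] F [-2.5  0.9  9.4] gap 0.0129 q [ 0.04  0.59  1.55  0.    1.   -1.55]
[[-0.02, 1.0, 0.004], [1.0, 0.02, 0.0], [0.0, 0.004, -1.0]]
```

View pics/c3.png

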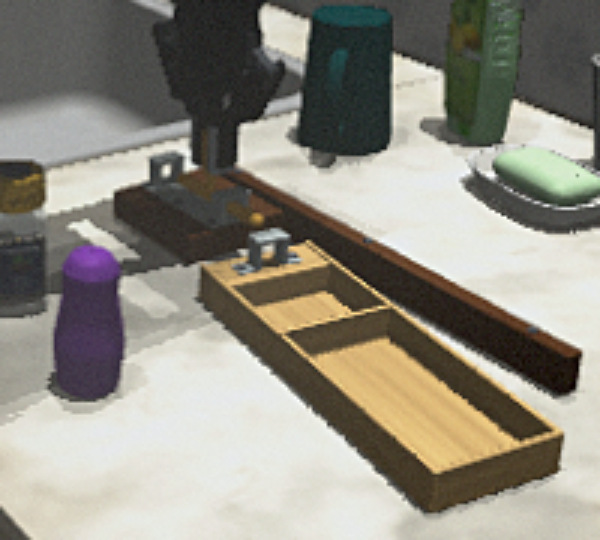

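Request:
{"method": "apply_moves", "body": {
  "moves": "0.4 0 0 0 0 0 5;0.8 0 0 0 0 0 5;1.2 0 0 0 0 0 5;1.6 0 0 0 0 0 5;2 0 0 0 0 0 5;2.4 0 0 0 0 0 5;2.7 0 0 0 0 0 5;2.9 0 0 0 0 0 5;3.0 0 0 0 0 0 5;3.0 0 0 0 0 0 5"
}}

```text
time_s: 3.58
eef_pos: [0.5898, 0.0903, 0.0539]
eef_rot: [2.197, 2.241, 0.001]
force: [-4.1, -11.6, 11.4]
finger_gap: 0.0129
```

Request:
{"method": "apply_moves", "body": {
  "moves": "0.1 0 0 0 0 0 5;0.2 0 0 0 0 0 5;0.2 0 0 0 0 0 5;0.2 0 0 0 0 0 5;0.2 0 0 0 0 0 5;0.2 0 0 0 0 0 5;0.2 0 0 0 0 0 5;0.2 0 0 0 0 0 5;0.2 0 0 0 0 0 5;0.2 0 0 0 0 0 5"
}}

```text
time_s: 4.42
eef_pos: [0.5899, 0.0904, 0.0539]
eef_rot: [2.197, 2.239, -0.001]
force: [-4.0, -23.4, 11.5]
finger_gap: 0.013
```

Request:
{"method": "apply_moves", "body": {
  "moves": "-0.2 0 0 0 0 0 5;-0.2 0 0 0 0 0 40;-0.2 0 0 0 0 0 50;-0.2 0 0 0 0 0 50;-0.2 0 -4 0 0 0 50;-0.2 0 -8 0 0 0 50;-0.2 0 -12 0 0 0 50;-2 0 -15 0 0 0 50;-6 0 -15 0 0 0 50;-8 0 -15 0 0 0 50"
}}

```text
time_s: 5.25
eef_pos: [0.5908, 0.0115, 0.2039]
eef_rot: [2.196, 2.242, 0.004]
force: [0.6, -1.0, -0.7]
finger_gap: 0.0426
```

```bash
python3 -c "
from h import *
st();cap('wrist','w2')"
```

```text
t 5.25 tcp [0.5908 0.0115 0.2039] F [ 0.6 -1.  -0.7] gap 0.0426 q [-0.04  0.41  1.44 -0.    1.29 -1.63]
[[-0.021, 1.0, 0.004], [1.0, 0.021, -0.001], [-0.001, 0.004, -1.0]]
```

View pics/w2.png

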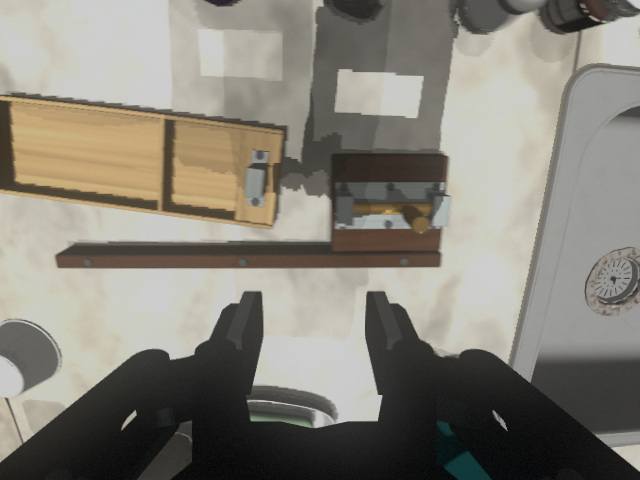

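```bash
python3 - <<'E'
from h import *
import cv2
cv2.imwrite('pics/c4.png',cv2.resize(cv2.imread('pics/w2.png')[80:280,50:300],None,fx=3.2,fy=3.0,interpolation=2))
f=lambda n,c,z:print(n,np.round(onz('w2',c,z),4)[:2])
f('div',(170,119),.026);f('div',(161,212),.026);f('deck',(285,128),.024);f('deck',(274,226),.024)
f('bs',(57,255),.028);f('bs',(331,253),.028);f('bs',(440,253),.028);f('ss',(333,154),.022);f('ss',(331,243),.0);f('knob',(420,226),.0835)
E
```

```text
div [ 0.5198 -0.108 ]
div [ 0.5985 -0.1228]
deck [ 0.526  -0.0141]
deck [ 0.6098 -0.0238]
bs [ 0.6408 -0.2262]
bs [0.6326 0.027 ]
bs [0.6306 0.1248]
ss [0.5464 0.026 ]
ss [0.6329 0.0282]
knob [0.5896 0.0875]
```

View pics/c4.png

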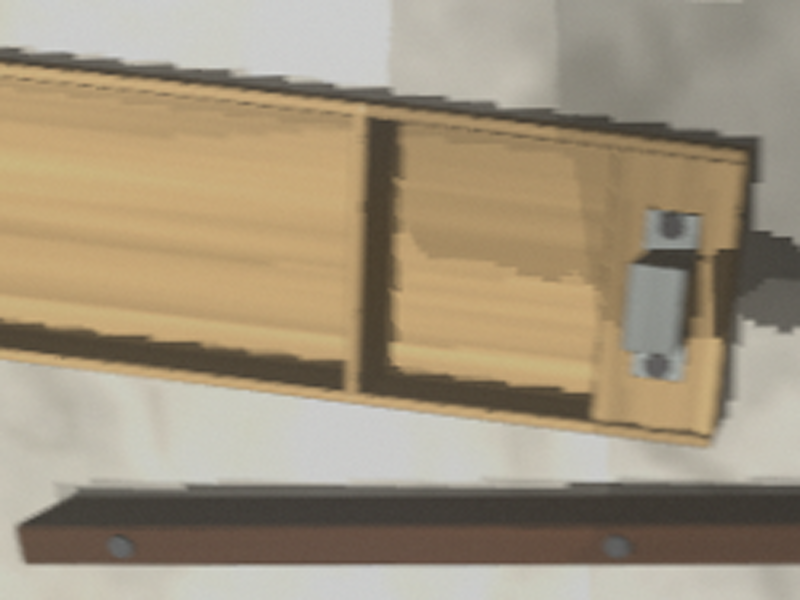

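The bolt is drawn back, with its tip inside the strap. Next I'll grip the tray's divider (centre about (0.558,-0.115)).

```bash
python3 -c "
from h import *
go(.558,-.115,.05,83)"
```

```text
t 5.3 tcp [0.5905 0.0091 0.2026] gap 0.0429 MOVE [-12.33  -3.51  15.27] [0.12 0.05 8.03] rows 4.8
```

Request:
{"method": "apply_moves", "body": {
  "moves": "-12.3 -3.5 0 0 0 8 50;-12.3 -3.5 0 0 0 8 50;-12.3 -3.5 0 0 0 8 50;-12.3 -3.5 4 0 0 8 50;-12.3 -3.5 8 0 0 8 50;-12.3 -3.5 10 0 0 8 50;-12.3 -3.5 10 0 0 8 50;-12.3 -3.5 10 0 0 8 50;-12.3 -3.5 10 0 0 8 50;-12.3 -3.5 10 0 0 8 50"
}}

```text
time_s: 6.13
eef_pos: [0.5588, -0.1101, 0.1034]
eef_rot: [2.348, 2.083, 0.003]
force: [0.5, -0.4, 0.5]
finger_gap: 0.0427
```

```bash
python3 -c "
from h import *
go(.558,-.115,.012,83)
cap('wrist','w3')"
```

```text
t 6.13 tcp [ 0.5588 -0.1101  0.1034] gap 0.0427 MOVE [-0.49 -0.05  9.14] [0.19 0.03 0.18] rows 2.2
```

View pics/w3.png

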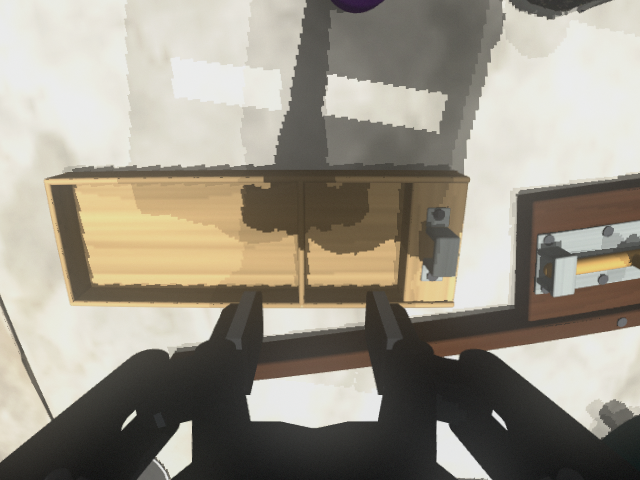

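Request:
{"method": "apply_moves", "body": {
  "moves": "-0.5 0 4 0 0 0 50;-0.5 0 7 0 0 0 50;-0.5 0 9 0 0 0 50;-0.5 0 9 0 0 0 50;-0.5 0 9 0 0 0 50;-0.5 0 9 0 0 0 0;-0.5 0 9 0 0 0 0;-0.5 0 9 0 0 0 0;-0.5 0 9 0 0 0 0;-0.5 0 9 0 0 0 0",
  "newtons": 60
}}

```text
time_s: 7.02
eef_pos: [0.558, -0.1154, 0.0131]
eef_rot: [2.348, 2.083, 0.002]
force: [-1.9, 0.6, 9.5]
finger_gap: 0.002
```

```bash
python3 -c "
from h import *
go(.588,-.080,.013,91.4);st()
"
```

```text
t 7.02 tcp [ 0.558  -0.1154  0.0131] gap 0.002 MOVE [3.87 2.55 0.01] [ 0.15  0.04 -8.25] rows 1.2
t 7.02 tcp [ 0.558  -0.1154  0.0131] F [-1.9  0.6  9.5] gap 0.002 q [-0.27  0.61  1.63 -0.    0.9  -1.72]
[[0.119, 0.993, 0.003], [0.993, -0.119, -0.001], [-0.0, 0.003, -1.0]]
```

Request:
{"method": "apply_moves", "body": {
  "moves": "0.6 0.4 0 0 0 -1.2 0;1.2 0.8 0 0 0 -2.4 0;1.8 1.2 0 0 0 -3.6 0;2.4 1.6 0 0 0 -4.8 0;3 2 0 0 0 -6 0;3.6 2.3 0 0 0 -7.2 0;3.9 2.5 0 0 0 -8.2 0;3.9 2.5 0 0 0 -8.2 0;3.9 2.5 0 0 0 -8.2 0;3.9 2.5 0 0 0 -8.2 0"
}}

```text
time_s: 7.85
eef_pos: [0.5879, -0.0793, 0.0131]
eef_rot: [2.193, 2.245, 0.004]
force: [2.4, 2.7, 6.5]
finger_gap: 0.0022
```

```bash
python3 -c "
from h import *
st();cap('wrist','w4')
"
```

```text
t 7.85 tcp [ 0.5879 -0.0793  0.0131] F [2.4 2.7 6.5] gap 0.0022 q [-0.2   0.65  1.56  0.    0.93 -1.79]
[[-0.023, 1.0, 0.004], [1.0, 0.023, -0.0], [-0.0, 0.004, -1.0]]
```

View pics/w4.png

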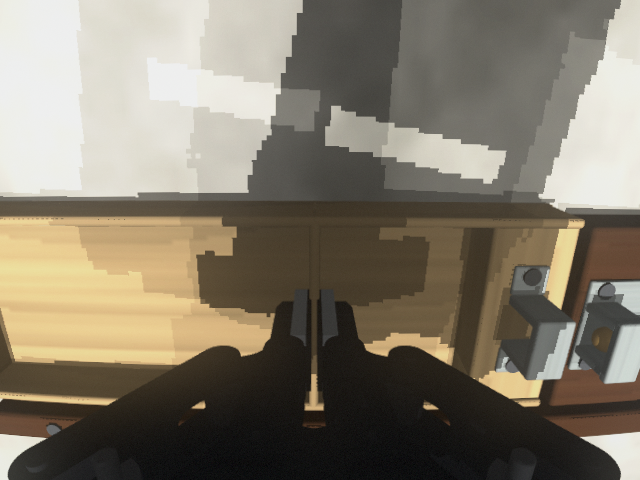

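Tray is held and nearly docked. Now pressing gently: first +y, then +x.

Request:
{"method": "apply_moves", "body": {
  "moves": "0.2 0 0 0 0 0 0;0.4 0 0 0 0 0 0;0.6 0 0 0 0 0 0;0.7 0.1 0 0 0 0 0;0.7 0.2 0 0 0 0 0;0.7 0.3 0 0 0 0 0;0.7 0.3 0 0 0 0 0;0.7 0.3 0 0 0 0 0;0.7 0.3 0 0 0 0 0;0.7 0.3 0 0 0 0 0"
}}

```text
time_s: 8.73
eef_pos: [0.5898, -0.0727, 0.013]
eef_rot: [2.194, 2.246, 0.001]
force: [-6.4, -1.5, 10.5]
finger_gap: 0.0029
```

Request:
{"method": "apply_moves", "body": {
  "moves": "0.1 0.1 0 0 0 0 0;0.2 0.1 0 0 0 0 0;0.3 0.2 0 0 0 0 0;0.3 0.2 0 0 0 0 0;0.3 0.2 0 0 0 0 0;0.3 0.2 0 0 0 0 0;0.3 0.2 0 0 0 0 0;0.3 0.2 0 0 0 0 0;0.3 0.2 0 0 0 0 0;0.3 0.2 0 0 0 0 0"
}}

```text
time_s: 9.57
eef_pos: [0.5912, -0.0718, 0.0131]
eef_rot: [2.194, 2.245, -0.004]
force: [-11.9, -16.9, 12.4]
finger_gap: 0.0022
```

```bash
python3 -c "
from h import *
s,M=st();print(s['ft_torque']);cap('wrist','w5');cap('top','t5')
import cv2
cv2.imwrite('pics/c5.png',cv2.resize(cv2.imread('pics/w5.png')[180:480,340:640],None,fx=2,fy=2,interpolation=2))
"
```

```text
t 9.57 tcp [ 0.5912 -0.0718  0.0131] F [-11.9 -16.9  12.4] gap 0.0022 q [-0.18  0.66  1.55 -0.    0.93 -1.77]
[[-0.023, 1.0, 0.0], [1.0, 0.023, -0.003], [-0.003, 0.0, -1.0]]
[-3.00304155  1.90413226  0.1181947 ]
```

View pics/w5.png

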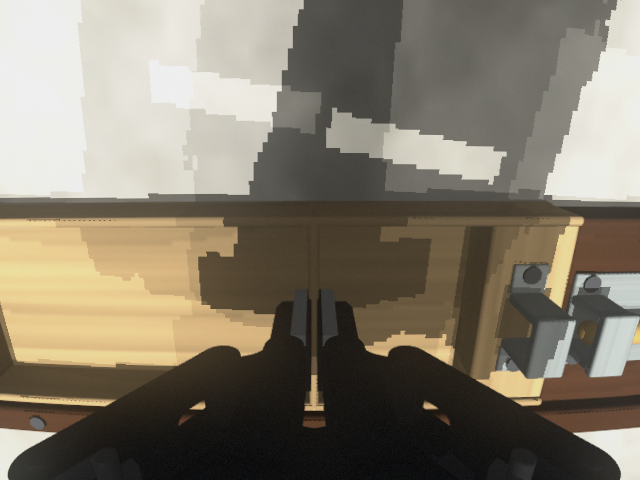

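Request:
{"method": "apply_moves", "body": {
  "moves": "0 0.1 0 0 0 0 0;0 0.2 0 0 0 0 0;0 0.3 0 0 0 0 0;0 0.3 0 0 0 0 0;0 0.3 0 0 0 0 0;0 0.3 0 0 0 0 0;0 0.3 0 0 0 0 0;0 0.3 0 0 0 0 0;0 0.3 0 0 0 0 0;0 0.3 0 0 0 0 0"
}}

```text
time_s: 10.5
eef_pos: [0.5928, -0.0718, 0.013]
eef_rot: [-2.195, -2.246, 0.007]
force: [-24.5, -17.6, 22.3]
finger_gap: 0.0024
```

```bash
python3 -c "
from h import *
s,M=st();print(s['ft_torque']);cap('top','t6')
import cv2
cv2.imwrite('pics/c6.png',cv2.resize(cv2.imread('pics/t6.png')[180:260,330:530],None,fx=4,fy=4,interpolation=2))
"
```

```text
t 10.5 tcp [ 0.5928 -0.0718  0.013 ] F [-24.5 -17.6  22.3] gap 0.0024 q [-0.18  0.66  1.54 -0.    0.94 -1.77]
[[-0.023, 1.0, -0.004], [1.0, 0.023, -0.003], [-0.003, -0.004, -1.0]]
[-3.08770055  4.05443668  0.1110267 ]
```

View pics/c6.png

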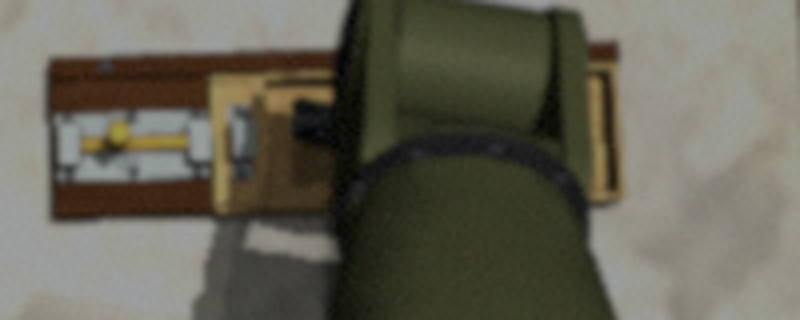

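Request:
{"method": "apply_moves", "body": {
  "moves": "-0.1 -0.1 0 0 0 0 0;-0.2 -0.2 0 0 0 0 0;-0.2 -0.2 0 0 0 0 20;-0.2 -0.2 0 0 0 0 40;-0.2 -0.2 0 0 0 0 40;-0.2 -0.2 0 0 0 0 40;-0.2 -0.2 -4 0 0 0 40;-0.2 -0.2 -8 0 0 0 40;-0.2 -0.2 -12 0 0 0 40;-0.2 -0.2 -14 0 0 0 40"
}}

```text
time_s: 11.38
eef_pos: [0.5937, -0.0713, 0.1563]
eef_rot: [2.192, 2.244, 0.005]
force: [1.4, -0.2, 0.7]
finger_gap: 0.034
```

```bash
python3 -c "
from h import *
s,M=st();cap('wrist','w7')
"
```

```text
t 11.38 tcp [ 0.5937 -0.0713  0.1563] F [ 1.4 -0.2  0.7] gap 0.034 q [-0.18  0.47  1.47  0.    1.2  -1.78]
[[-0.024, 1.0, 0.005], [1.0, 0.024, -0.001], [-0.001, 0.005, -1.0]]
```

View pics/w7.png

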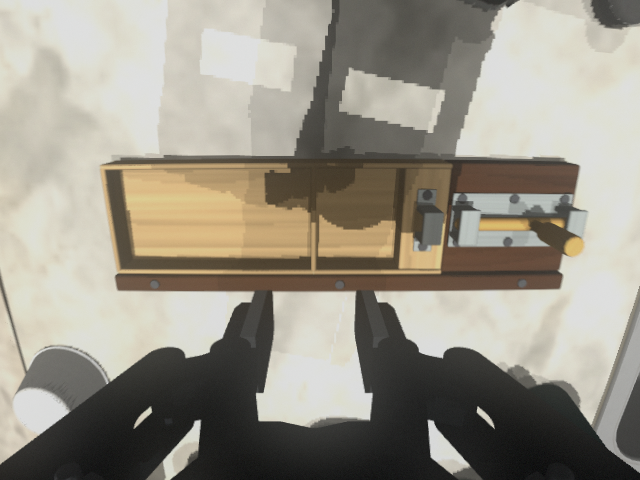

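The tray sits flush on both stops. Now the bolt home.

```bash
python3 -c "
from h import *
go(.590,.0904,.054,91.2)
"
```

```text
t 11.43 tcp [ 0.5946 -0.0715  0.1588] gap 0.0338 MOVE [16.21 -0.17 10.45] [0.52 0.11 0.16] rows 4.6
```

Request:
{"method": "apply_moves", "body": {
  "moves": "16.2 -0.3 0 0 0 0 40;16.2 -0.3 0 0 0 0 40;16.2 -0.3 0 0 0 0 40;16.2 -0.3 0 0 0 0 40;16.2 -0.3 0 0 0 0 40;16.2 -0.3 4 0 0 0 40;16.2 -0.3 8 0 0 0 40;16.2 -0.3 10.4 0 0 0 40;16.2 -0.3 10.4 0 0 0 40;16.2 -0.3 10.4 0 0 0 40",
  "newtons": 30
}}

```text
time_s: 12.27
eef_pos: [0.5853, 0.0905, 0.0461]
eef_rot: [-2.194, -2.247, 0.002]
force: [0.1, 0.5, -0.1]
finger_gap: 0.0343
```

Request:
{"method": "apply_moves", "body": {
  "moves": "0 0 0 0 0 0 5;0 0 0 0 0 0 5;0 0 0 0 0 0 5;0 0 0 0 0 0 5;-0.3 0 0 0 0 0 5;-0.6 0 0 0 0 0 5;-0.9 0 0 0 0 0 5;-1.2 0 0 0 0 0 5;-1.5 0 0 0 0 0 5;-1.5 0 0 0 0 0 5"
}}

```text
time_s: 13.1
eef_pos: [0.5861, 0.075, 0.0474]
eef_rot: [2.195, 2.247, 0.0]
force: [-0.0, -1.9, 0.6]
finger_gap: 0.0131
```

Request:
{"method": "apply_moves", "body": {
  "moves": "-0.1 0 -0.3 0 0 0 5;-0.3 0 -0.6 0 0 0 5;-0.6 0 -0.6 0 0 0 5;-0.9 0 -0.6 0 0 0 5;-1.2 0 -0.6 0 0 0 5;-1.5 0 -0.6 0 0 0 5;-1.8 0 -0.6 0 0 0 5;-2 0 -0.6 0 0 0 5;-2 0 -0.6 0 0 0 5;-2 0 -0.6 0 0 0 5"
}}

```text
time_s: 13.93
eef_pos: [0.5849, 0.0552, 0.0505]
eef_rot: [-2.193, -2.245, 0.006]
force: [5.6, -1.2, -23.8]
finger_gap: 0.0131
```

Request:
{"method": "apply_moves", "body": {
  "moves": "0 0 0.2 0 0 0 5;-0.1 0 0.2 0 0 0 5;-0.2 0 0.2 0 0 0 5;-0.3 0 0.2 0 0 0 5;-0.3 0 0.2 0 0 0 5;-0.3 0 0.2 0 0 0 5;-0.3 0 0.2 0 0 0 5;-0.3 0 0.2 0 0 0 5;-0.3 0 0.2 0 0 0 5;-0.3 0 0.2 0 0 0 5"
}}

```text
time_s: 14.77
eef_pos: [0.5852, 0.0538, 0.0503]
eef_rot: [-2.192, -2.246, 0.003]
force: [-4.3, 9.6, -7.2]
finger_gap: 0.0127
```

Request:
{"method": "apply_moves", "body": {
  "moves": "0.1 0 0 0 0 0 5;0.1 0 0 0 0 0 30;0.1 0 0 0 0 0 40;0.1 0 0 0 0 0 40;0.1 0 0 0 0 0 40;0.1 0 -4 0 0 0 40;0.1 0 -8 0 0 0 40;0.1 0 -12 0 0 0 40;0.1 0 -15 0 0 0 40;0.1 0 -15 0 0 0 40"
}}

```text
time_s: 15.6
eef_pos: [0.5887, 0.0536, 0.2087]
eef_rot: [2.19, 2.242, 0.012]
force: [0.2, -0.6, 1.1]
finger_gap: 0.0345
```

```bash
python3 -c "
from h import *
s,M=st();cap('wrist','w8');go(.425,.15,.2,0)
"
```

```text
t 15.6 tcp [0.5887 0.0536 0.2087] F [ 0.2 -0.6  1.1] gap 0.0345 q [ 0.03  0.4   1.44 -0.    1.29 -1.57]
[[-0.024, 1.0, 0.011], [1.0, 0.024, 0.0], [0.0, 0.011, -1.0]]
t 15.65 tcp [0.5878 0.0536 0.2051] gap 0.0339 MOVE [ 10.02 -16.05   0.4 ] [ 0.3  -0.31 91.34] rows 12.8
```

View pics/w8.png

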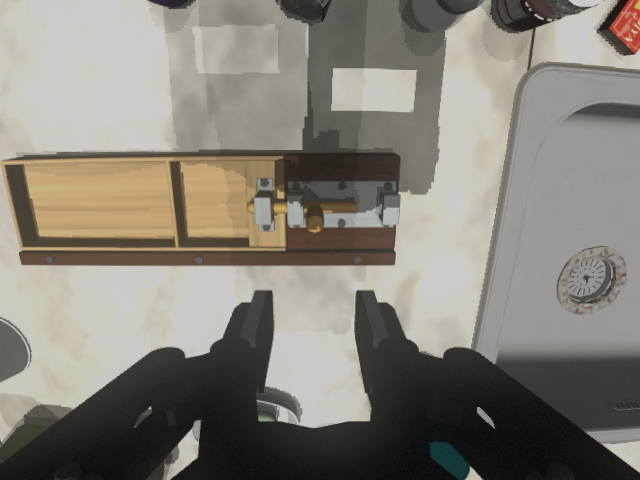

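Bolt tip shows through the keeper (249,210). Next I'll turn to yaw 0 over the salt and white jar.

Request:
{"method": "apply_moves", "body": {
  "moves": "3.5 -6 0 0 0 50 80;3.5 -6 0 0 0 50 80;3.5 -6 0 0 0 50 80;3.5 -6 0 0 0 50 80;3.5 -6 0 0 0 50 80;3.5 -6 0 0 0 50 80;3.5 -6 0 0 0 50 80;3.5 -6 0 0 0 50 80;3.5 -6 0 0 0 50 80;3.5 -6 0 0 0 50 80"
}}

```text
time_s: 16.48
eef_pos: [0.5256, 0.0871, 0.2008]
eef_rot: [-2.937, -1.115, 0.001]
force: [-0.0, -0.6, 0.5]
finger_gap: 0.0683
```

```bash
python3 -c "
from h import *
go(.425,.15,.2,0)
"
```

```text
t 16.48 tcp [0.5256 0.0871 0.2008] gap 0.0683 MOVE [ -3.35 -11.38   0.09] [-1.000e-02  4.000e-02  4.159e+01] rows 5.8
```

Request:
{"method": "apply_moves", "body": {
  "moves": "-3.4 -11.4 0 0 0 41.6 80;-3.4 -11.4 0 0 0 41.6 80;-3.4 -11.4 0 0 0 41.6 80;-3.4 -11.4 0 0 0 41.6 80;-3.4 -11.4 0 0 0 41.6 80;-3.4 -11.4 0 0 0 41.6 80;-3.4 -11.4 0 0 0 41.6 80;-3.4 -11.4 0 0 0 41.6 80;-3.4 -11.4 0 0 0 41.6 80;-3.4 -11.4 0 0 0 41.6 80"
}}

```text
time_s: 17.32
eef_pos: [0.4249, 0.1502, 0.2012]
eef_rot: [3.142, -0.002, -0.0]
force: [-0.1, 0.0, -0.1]
finger_gap: 0.0683
```

```bash
python3 -c "
from h import *
go(.425,.15,.2,0);cap('wrist','w9')
print(proj('w9',[[.425,.15,.09],[.418,.217,.096],[.418,.042,.096]]))
"
```

```text
t 17.32 tcp [0.4249 0.1502 0.2012] gap 0.0683 MOVE [0.01 0.02 0.12] [ 0.    0.01 -0.07] rows 0.0
[[312.58701818 230.68513399]
 [301.2754528  131.80012632]
 [303.7513045  366.51338896]]
```

View pics/w9.png

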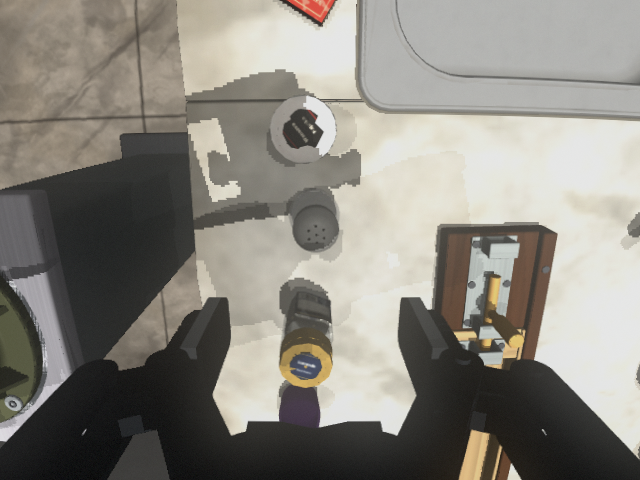

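```bash
python3 -c "
from h import *
for c,z in [((315,229),.087),((303,129),.096),((305.5,363),.096)]: print(onz('w9',c,z))
go(.427,.149,.033,0)
"
```

```text
[0.42668599 0.15031203 0.087     ]
[0.41909967 0.21871667 0.096     ]
[0.41937938 0.04525873 0.096     ]
t 17.37 tcp [0.4249 0.1502 0.2012] gap 0.0682 MOVE [ 0.21  0.12 16.82] [ 0.    0.01 -0.12] rows 4.0
```

Request:
{"method": "apply_moves", "body": {
  "moves": "0.2 0 4 0 0 0 85;0.2 0 8 0 0 0 85;0.2 0 12 0 0 0 85;0.2 0 15 0 0 0 85;0.2 0 16.8 0 0 0 85;0.2 0 16.8 0 0 0 85;0.2 0 16.8 0 0 0 30;0.2 0 16.8 0 0 0 30;0.2 0 16.8 0 0 0 30;0.2 0 16.8 0 0 0 30",
  "newtons": 40
}}

```text
time_s: 18.2
eef_pos: [0.4279, 0.1507, 0.0351]
eef_rot: [-3.141, 0.006, -0.005]
force: [-1.9, 0.4, 7.5]
finger_gap: 0.0374
```

```bash
python3 -c "
from h import *
st()
"
```

```text
t 18.2 tcp [0.4279 0.1507 0.0351] F [-1.9  0.4  7.5] gap 0.0374 q [0.26 0.37 1.96 0.   0.81 0.26]
[[1.0, -0.004, 0.003], [-0.004, -1.0, 0.001], [0.003, -0.001, -1.0]]
```

Request:
{"method": "apply_moves", "body": {
  "moves": "0 0 0 0 0 0 30;0 0 0 0 0 0 30;0 0 -1 0 0 0 30;0 0 -2 0 0 0 30;0 0 -4 0 0 0 30;0 0 -6 0 0 0 30;0 0 -8 0 0 0 30;0 0 -10 0 0 0 30;0 0 -12 0 0 0 30;0 0 -12 0 0 0 30"
}}

```text
time_s: 19.03
eef_pos: [0.4284, 0.1507, 0.1582]
eef_rot: [-3.14, 0.007, -0.011]
force: [0.2, 0.3, -0.3]
finger_gap: 0.0374
```

```bash
python3 -c "
from h import *
st();cap('side','s10')
import cv2
cv2.imwrite('pics/c10.png',cv2.resize(cv2.imread('pics/s10.png')[80:380,150:550],None,fx=2,fy=2,interpolation=2))
"
```

```text
t 19.03 tcp [0.4284 0.1507 0.1582] F [ 0.2  0.3 -0.3] gap 0.0374 q [0.26 0.16 1.87 0.   1.1  0.26]
[[1.0, -0.004, 0.007], [-0.004, -1.0, 0.002], [0.007, -0.002, -1.0]]
```

View pics/c10.png

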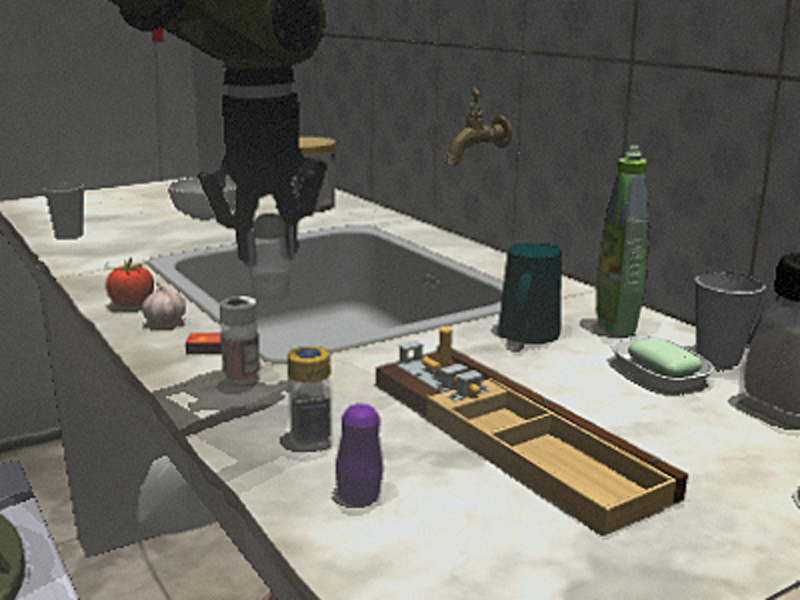

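Salt is lifted and held. Moving it to the far slot of the long bay.

```bash
python3 -c "
from h import *
go(.5949,-.1977,.158,1.4)
"
```

```text
t 19.08 tcp [0.4277 0.1506 0.156 ] gap 0.0373 MOVE [16.86 34.75 -0.16] [-0.07 -0.28 -1.64] rows 9.3
```

Request:
{"method": "apply_moves", "body": {
  "moves": "0.8 1.7 0 0 0 0 30;2.5 5 0 0 0 0 30;4.3 8.8 0 0 0 0 30;6.1 12.6 0 0 0 0 30;7.9 16.3 0 0 0 0 30;9.7 20 0 0 0 0 30;11.5 23.7 0 0 0 0 30;13.3 27.4 0 0 0 0 30;14.9 30.6 0 0 0 -1.6 30;15.9 32.7 0 0 0 -1.6 30"
}}

```text
time_s: 19.92
eef_pos: [0.5847, -0.1805, 0.1524]
eef_rot: [-3.141, -0.037, 0.001]
force: [-0.8, 0.4, -1.8]
finger_gap: 0.0374
```

```bash
python3 -c "
from h import *
go(.5949,-.1977,.158,1.4)
"
```

```text
t 19.92 tcp [ 0.5847 -0.1805  0.1524] gap 0.0374 MOVE [ 0.97  1.75 -0.56] [-0.    0.05 -0.06] rows 0.5
```

Request:
{"method": "apply_moves", "body": {
  "moves": "1 1.8 0 0 0 0 30;1 1.8 0 0 0 0 30;1 1.8 0 0 0 0 30;1 1.8 0 0 0 0 30;1 1.8 1 0 0 0 30;1 1.8 3 0 0 0 30;1 1.8 5 0 0 0 30;1 1.8 7 0 0 0 30;1 1.8 7 0 0 0 30;1 1.8 7 0 0 0 30"
}}

```text
time_s: 20.75
eef_pos: [0.5943, -0.1943, 0.0825]
eef_rot: [-3.141, -0.038, 0.003]
force: [0.7, -1.2, 0.1]
finger_gap: 0.0373
```

```bash
python3 -c "
from h import *
go(.5949,-.1977,.040,1.4);cap('wrist','w11');cap('side','s11')
import cv2
cv2.imwrite('pics/c11.png',cv2.resize(cv2.imread('pics/s11.png')[180:380,320:520],None,fx=3,fy=3,interpolation=2))
"
```

```text
t 20.75 tcp [ 0.5943 -0.1943  0.0825] gap 0.0373 MOVE [0.06 0.34 4.25] [-0.05  0.11 -0.01] rows 1.0
```

View pics/c11.png

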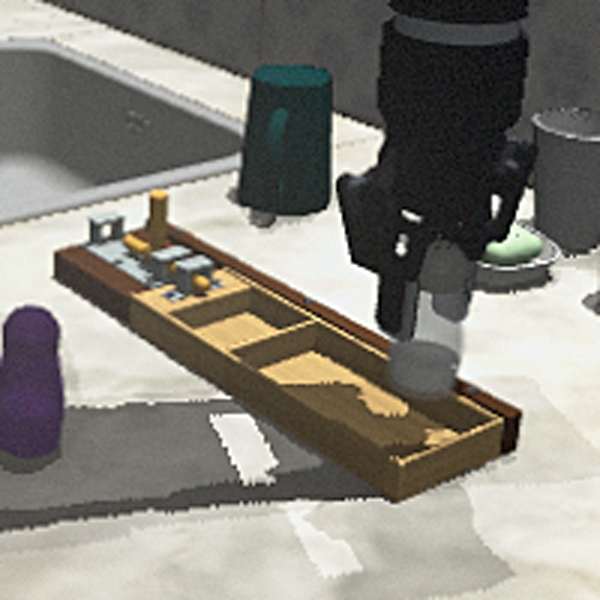

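View pics/w11.png

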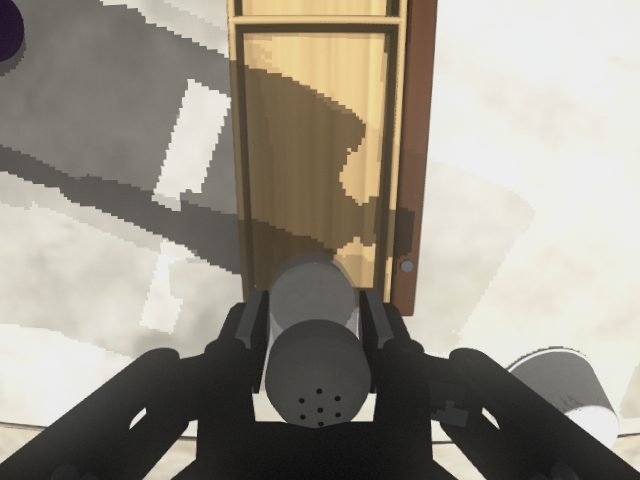

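Request:
{"method": "apply_moves", "body": {
  "moves": "0 0.2 1 0 0 0 30;0 0.3 2 0 0 0 30;0 0.3 3 0 0 0 30;0 0.3 3.7 0 0 0 30;0 0.3 4.0 0 0 0 30;0 0.3 4.2 0 0 0 30;0 0.3 4.3 0 0 0 30;0 0.3 4.3 0 0 0 30;0 0.3 4.3 0 0 0 30;0 0.3 4.3 0 0 0 30"
}}

```text
time_s: 21.68
eef_pos: [0.5951, -0.1982, 0.0407]
eef_rot: [3.141, 0.037, 0.001]
force: [0.5, 0.8, -1.3]
finger_gap: 0.0372
```

```bash
python3 -c "
from h import *
go(.5949,-.1977,.039,1.4)"
```

```text
t 21.68 tcp [ 0.5951 -0.1982  0.0407] gap 0.0372 MOVE [-0.02 -0.05  0.17] [ 0.01 -0.03 -0.05] rows 0.0
```

Request:
{"method": "apply_moves", "body": {
  "moves": "0 0 0.15 0 0 0 30;0 0 0.25 0 0 0 30;0 0 0.25 0 0 0 30;0 0 0.25 0 0 0 35;0 0 0.2 0 0 0 45;0 0 0.2 0 0 0 55;0 0 0.2 0 0 0 65;0 0 0.2 0 0 0 70;0 0 0.2 0 0 0 70;0 0 0.2 0 0 0 70"
}}

```text
time_s: 22.52
eef_pos: [0.5949, -0.1981, 0.0382]
eef_rot: [-3.141, -0.037, 0.0]
force: [-0.1, -0.5, -0.0]
finger_gap: 0.0598
```

Request:
{"method": "apply_moves", "body": {
  "moves": "0 0 -2 0 0 0 70;0 0 -4 0 0 0 70;0 0 -7 0 0 0 70;0 0 -10 0 0 0 70;0 0 -14 0 0 0 70;0 0 -16 0 0 0 70;-2 -4 -16 0 0 0 70;-4 -8 -16 0 0 0 80;-6 -12 -16 0 0 0 80;-7 -14 -16 0 0 0 80"
}}

```text
time_s: 23.35
eef_pos: [0.52, -0.0577, 0.1983]
eef_rot: [-3.141, -0.037, 0.0]
force: [0.1, 0.7, -0.1]
finger_gap: 0.0683
```

```bash
python3 -c "
from h import *
go(.419,.044,.2,0);cap('wrist','w12');cap('side','s12')
import cv2
cv2.imwrite('pics/c12.png',cv2.resize(cv2.imread('pics/s12.png')[180:380,320:520],None,fx=3,fy=3,interpolation=2))"
```

```text
t 23.35 tcp [ 0.52   -0.0577  0.1983] gap 0.0683 MOVE [ -9.86 -10.41  -0.17] [-0.01  0.01  1.37] rows 3.4
```

View pics/c12.png

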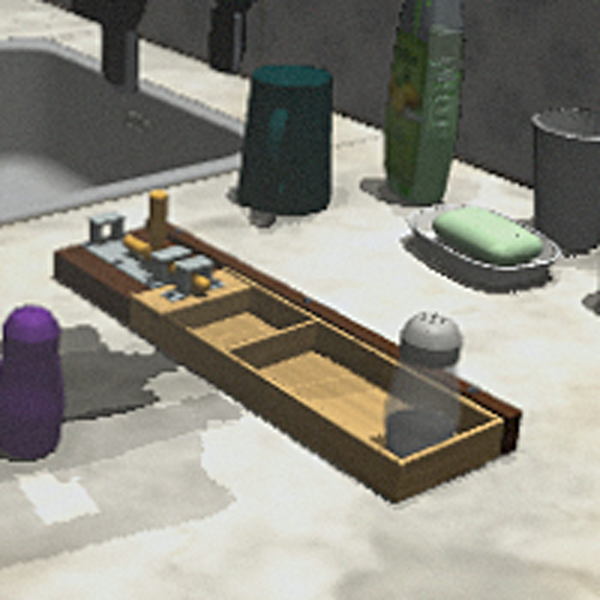

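View pics/w12.png

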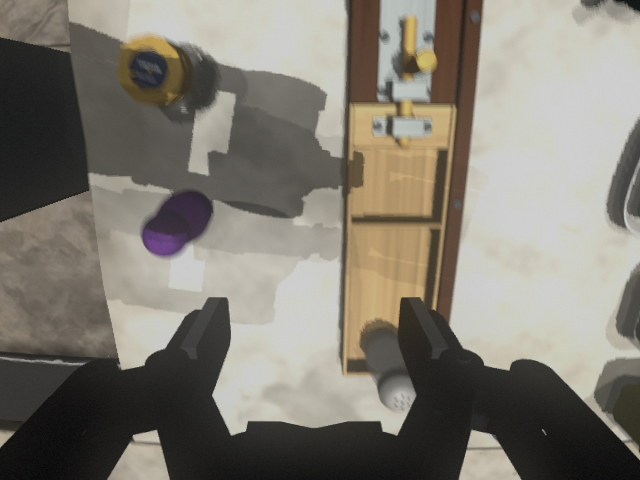

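Salt stands in the bay; now the gold-lid jar.

Request:
{"method": "apply_moves", "body": {
  "moves": "-9.9 -10.4 0 0 0 1.4 80;-9.9 -10.4 0 0 0 1.4 80;-9.9 -10.4 0 0 0 1.4 80;-9.9 -10.4 0 0 0 1.4 80;-9.9 -10.4 0 0 0 1.4 80;-9.9 -10.4 0 0 0 1.4 80;-9.9 -10.4 0 0 0 1.4 80;-9.9 -10.4 0 0 0 1.4 80;-9.9 -10.4 0 0 0 1.4 80;-9.9 -10.4 0 0 0 1.4 80"
}}

```text
time_s: 24.28
eef_pos: [0.4206, 0.0413, 0.1981]
eef_rot: [3.142, -0.003, -0.001]
force: [1.7, -0.1, -0.9]
finger_gap: 0.0683
```

```bash
python3 -c "
from h import *
cap('wrist','w13');print(proj('w13',[.4185,.0435,.096]));go(.4185,.0435,.046,0)"
```

```text
[[309.34389227 231.22281504]]
t 24.33 tcp [0.4205 0.0414 0.1981] gap 0.0684 MOVE [-0.19 -0.21 15.21] [ 0.    0.02 -0.09] rows 3.6
```

View pics/w13.png

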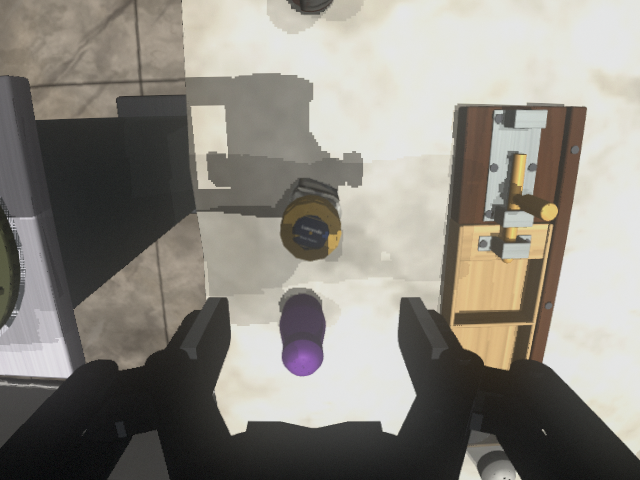

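Request:
{"method": "apply_moves", "body": {
  "moves": "-0.1 -0.3 4 0 0 0 85;-0.1 -0.3 8 0 0 0 85;-0.1 -0.3 11 0 0 0 85;-0.1 -0.3 14 0 0 0 85;-0.1 -0.3 15.2 0 0 0 85;-0.1 -0.3 15.2 0 0 0 85;-0.1 -0.3 15.2 0 0 0 30;-0.1 -0.3 15.2 0 0 0 30;-0.1 -0.3 15.2 0 0 0 30;-0.1 -0.3 15.2 0 0 0 30"
}}

```text
time_s: 25.17
eef_pos: [0.42, 0.0448, 0.0477]
eef_rot: [3.142, -0.001, 0.004]
force: [-2.2, -0.9, 5.6]
finger_gap: 0.0436
```

Request:
{"method": "apply_moves", "body": {
  "moves": "0 0 0 0 0 0 30;0 0 0 0 0 0 30;0 0 -1 0 0 0 30;0 0 -2 0 0 0 30;0 0 -4 0 0 0 30;0 0 -6 0 0 0 30;0 0 -8 0 0 0 30;0 0 -10 0 0 0 30;0 0 -11 0 0 0 30;0 0 -11 0 0 0 30"
}}

```text
time_s: 26.0
eef_pos: [0.4203, 0.0449, 0.1586]
eef_rot: [-3.141, 0.001, -0.007]
force: [0.4, -0.3, -1.0]
finger_gap: 0.0438
```

```bash
python3 -c "
from h import *
go(.5938,-.1485,.16,1.4)"
```

```text
t 26.0 tcp [0.4203 0.0449 0.1586] gap 0.0438 MOVE [17.37 19.32 -0.06] [-0.   -0.27 -1.45] rows 6.2
```

```bash
python3 -c "
from h import *
cap('side','s14')
import cv2
cv2.imwrite('pics/c14.png',cv2.resize(cv2.imread('pics/s14.png')[120:345,200:500],None,fx=2.6,fy=2.6,interpolation=2))"
```

```text
(no output)
```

View pics/c14.png

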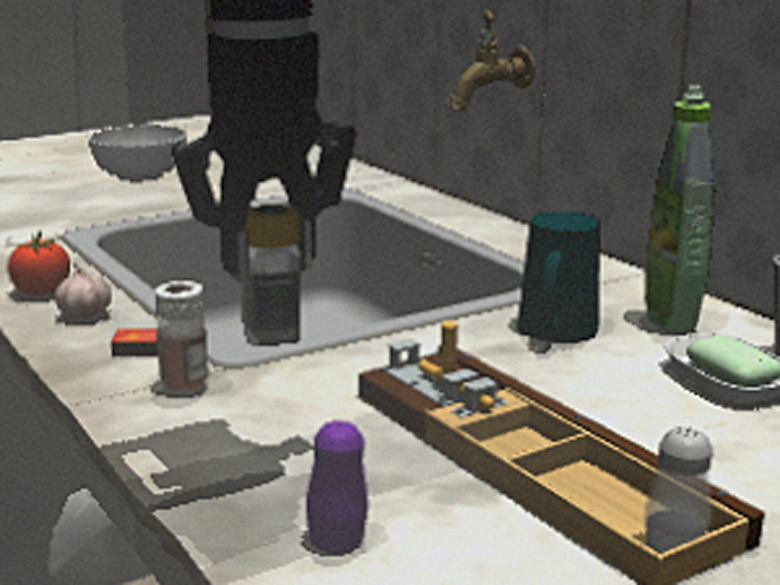

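Request:
{"method": "apply_moves", "body": {
  "moves": "1 1.1 0 0 0 0 30;3.5 3.9 0 0 0 0 30;6 6.7 0 0 0 0 30;8.5 9.5 0 0 0 0 30;11 12.2 0 0 0 0 30;13.5 15 0 0 0 -1.4 30;15.5 17.3 0 0 0 -1.4 30;16.7 18.6 0 0 0 -1.4 30;17.3 19.2 0 0 0 -1.4 30;17.3 19.2 0 0 0 -1.4 30"
}}

```text
time_s: 26.88
eef_pos: [0.5921, -0.148, 0.1544]
eef_rot: [-3.141, -0.035, 0.003]
force: [-0.5, 0.2, -1.2]
finger_gap: 0.0436
```

```bash
python3 -c "
from h import *
go(.5938,-.1485,.055,1.4);cap('wrist','w15')"
```

```text
t 26.88 tcp [ 0.5921 -0.148   0.1544] gap 0.0436 MOVE [0.19 0.06 9.94] [-0.04  0.12 -0.12] rows 2.4
```

View pics/w15.png

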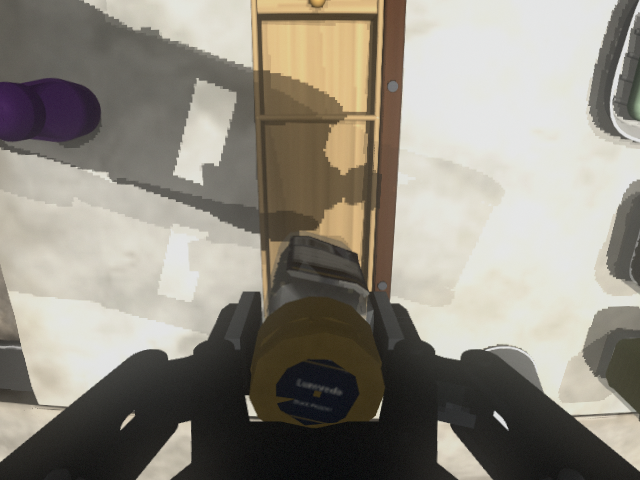

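Request:
{"method": "apply_moves", "body": {
  "moves": "0.2 0 2 0 0 0 30;0.2 0 4 0 0 0 30;0.2 0 6 0 0 0 30;0.2 0 7.5 0 0 0 30;0.2 0 8.7 0 0 0 30;0.2 0 9.5 0 0 0 30;0.2 0 9.9 0 0 0 30;0.2 0 9.9 0 0 0 30;0.2 0 9.9 0 0 0 30;0.2 0 9.9 0 0 0 30"
}}

```text
time_s: 27.77
eef_pos: [0.5945, -0.1473, 0.0582]
eef_rot: [3.141, 0.037, 0.002]
force: [0.3, 0.4, -2.0]
finger_gap: 0.0433
```

Request:
{"method": "apply_moves", "body": {
  "moves": "0 0 0.1 0 0 0 30;0 0 0.2 0 0 0 30;0 0 0.3 0 0 0 30;0 0 0.4 0 0 0 30;0 0 0.5 0 0 0 30;0 0 0.5 0 0 0 30;0 0 0.5 0 0 0 30;0 0 0.5 0 0 0 30;0 0 0.5 0 0 0 30;0 0 0.5 0 0 0 30"
}}

```text
time_s: 28.6
eef_pos: [0.5941, -0.1473, 0.0523]
eef_rot: [3.141, 0.037, 0.0]
force: [0.0, -0.2, -1.1]
finger_gap: 0.0435
```

Request:
{"method": "apply_moves", "body": {
  "moves": "0 0 0.1 0 0 0 30;0 0 0.2 0 0 0 30;0 0 0.2 0 0 0 30;0 0 0.2 0 0 0 40;0 0 0.2 0 0 0 55;0 0 0.2 0 0 0 60;0 0 0.2 0 0 0 65;0 0 0.2 0 0 0 72;0 0 0.2 0 0 0 72;0 0 0.2 0 0 0 72"
}}

```text
time_s: 29.43
eef_pos: [0.5941, -0.1472, 0.0502]
eef_rot: [-3.141, -0.037, 0.0]
force: [-0.4, 0.6, -0.1]
finger_gap: 0.0618
```

Request:
{"method": "apply_moves", "body": {
  "moves": "0 0 -2 0 0 0 72;0 0 -4 0 0 0 72;0 0 -7 0 0 0 72;0 0 -10 0 0 0 72;0 0 -13 0 0 0 72;0 0 -15 0 0 0 72;-2 -4 -15 0 0 0 72;-5 -8 -15 0 0 0 80;-7 -12 -15 0 0 0 80;-9 -15 -15 0 0 0 80"
}}

```text
time_s: 30.27
eef_pos: [0.5041, -0.0054, 0.2002]
eef_rot: [-3.141, -0.036, -0.0]
force: [1.1, 0.5, -0.4]
finger_gap: 0.0684
```

```bash
python3 -c "
from h import *
go(.419,.218,.2,0);cap('wrist','w16');cap('side','s16')
import cv2
cv2.imwrite('pics/c16.png',cv2.resize(cv2.imread('pics/s16.png')[150:380,220:520],None,fx=2.6,fy=2.6,interpolation=2))"
```

```text
t 30.27 tcp [ 0.5041 -0.0054  0.2002] gap 0.0684 MOVE [-7.990e+00 -2.253e+01  2.000e-02] [-0.   -0.01  1.32] rows 5.7
```

View pics/c16.png

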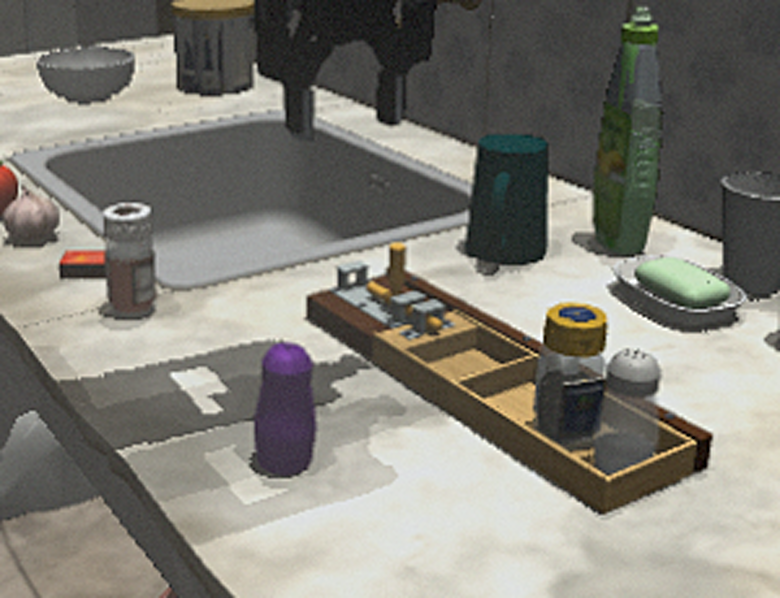

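Gold jar stands next to the salt. Now the white-lid jar.

Request:
{"method": "apply_moves", "body": {
  "moves": "-8 -22.5 0 0 0 1.3 80;-8 -22.5 0 0 0 1.3 80;-8 -22.5 0 0 0 1.3 80;-8 -22.5 0 0 0 1.3 80;-8 -22.5 0 0 0 1.3 80;-8 -22.5 0 0 0 1.3 80;-8 -22.5 0 0 0 1.3 80;-8 -22.5 0 0 0 1.3 80;-8 -22.5 0 0 0 1.3 80;-8 -22.5 0 0 0 1.3 80"
}}

```text
time_s: 31.2
eef_pos: [0.4206, 0.2155, 0.2003]
eef_rot: [3.141, -0.001, 0.0]
force: [-0.2, -0.9, 0.1]
finger_gap: 0.0684
```

```bash
python3 -c "
from h import *
cap('wrist','w17');print(proj('w17',[.419,.218,.096]));go(.419,.218,.046,0)"
```

```text
[[310.05968599 229.81838423]]
t 31.25 tcp [0.4206 0.2155 0.2002] gap 0.0683 MOVE [-0.16 -0.26 15.42] [ 0.01  0.   -0.04] rows 3.7
```

View pics/w17.png

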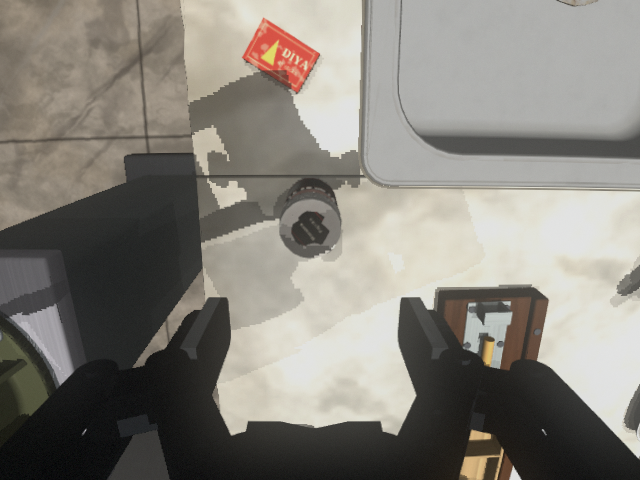

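Request:
{"method": "apply_moves", "body": {
  "moves": "-0.2 -0.3 4 0 0 0 85;-0.2 -0.3 8 0 0 0 85;-0.2 -0.3 11 0 0 0 85;-0.2 -0.3 14 0 0 0 85;-0.2 -0.3 15.4 0 0 0 85;-0.2 -0.3 15.4 0 0 0 85;-0.2 -0.3 15.4 0 0 0 30;-0.2 -0.3 15.4 0 0 0 30;-0.2 -0.3 15.4 0 0 0 30;-0.2 -0.3 15.4 0 0 0 30"
}}

```text
time_s: 32.08
eef_pos: [0.4188, 0.2196, 0.0478]
eef_rot: [-3.141, -0.001, -0.004]
force: [-2.0, -1.6, 8.4]
finger_gap: 0.0421
```

Request:
{"method": "apply_moves", "body": {
  "moves": "0 0 0 0 0 0 30;0 0 0 0 0 0 30;0 0 -1 0 0 0 30;0 0 -2 0 0 0 30;0 0 -4 0 0 0 30;0 0 -6 0 0 0 30;0 0 -8 0 0 0 30;0 0 -10 0 0 0 30;0 0 -11 0 0 0 30;0 0 -11 0 0 0 30"
}}

```text
time_s: 32.92
eef_pos: [0.4189, 0.2198, 0.159]
eef_rot: [-3.14, -0.002, -0.007]
force: [0.7, -0.0, -0.8]
finger_gap: 0.0423
```

```bash
python3 -c "
from h import *
go(.5926,-.0995,.16,1.4)
cap('side','s18')
import cv2
cv2.imwrite('pics/c18.png',cv2.resize(cv2.imread('pics/s18.png')[120:345,200:500],None,fx=2.6,fy=2.6,interpolation=2))"
```

```text
t 32.92 tcp [0.4189 0.2198 0.159 ] gap 0.0423 MOVE [17.34 31.95 -0.08] [-0.1  -0.25 -1.34] rows 8.7
```

View pics/c18.png

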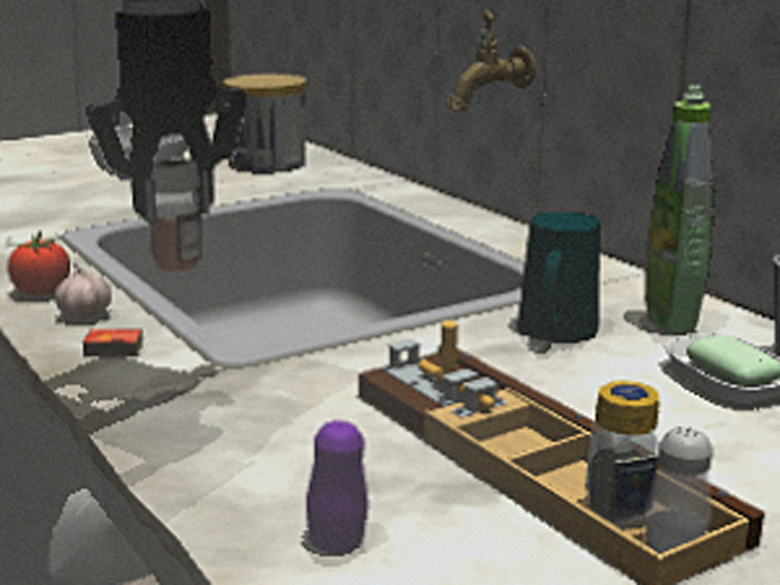

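Request:
{"method": "apply_moves", "body": {
  "moves": "0.8 1.6 0 0 0 0 30;2.5 4.6 0 0 0 0 30;4.4 8.2 0 0 0 0 30;6.4 11.8 0 0 0 0 30;8.4 15.4 0 0 0 0 30;10.3 19 0 0 0 0 30;12.3 22.6 0 0 0 0 30;14.2 26.2 0 0 0 -1.4 30;15.8 29.2 0 0 0 -1.4 30;16.5 30.4 0 0 0 -1.4 30"
}}

```text
time_s: 33.8
eef_pos: [0.5839, -0.0882, 0.1545]
eef_rot: [3.141, 0.036, -0.003]
force: [-1.1, 0.0, -0.5]
finger_gap: 0.042
```

```bash
python3 -c "
from h import *
go(.5926,-.0995,.055,1.4)"
```

```text
t 33.8 tcp [ 0.5839 -0.0882  0.1545] gap 0.042 MOVE [0.86 1.15 9.94] [ 0.   0.1 -0.1] rows 2.4
```

Request:
{"method": "apply_moves", "body": {
  "moves": "0.9 1.1 0 0 0 0 30;0.9 1.1 0 0 0 0 30;0.9 1.1 0 0 0 0 30;0.9 1.1 0 0 0 0 30;0.9 1.1 0.5 0 0 0 30;0.9 1.1 1.5 0 0 0 30;0.9 1.1 3 0 0 0 30;0.9 1.1 4.5 0 0 0 30;0.9 1.1 5 0 0 0 30;0.9 1.1 5 0 0 0 30"
}}

```text
time_s: 34.63
eef_pos: [0.5917, -0.0947, 0.1044]
eef_rot: [-3.141, -0.04, 0.005]
force: [-0.1, 0.2, -0.7]
finger_gap: 0.0422
```

```bash
python3 -c "
from h import *
go(.5926,-.0997,.055,1.4);cap('wrist','w19')
cap('side','s19')
import cv2
cv2.imwrite('pics/c19.png',cv2.resize(cv2.imread('pics/s19.png')[180:380,340:520],None,fx=3,fy=3,interpolation=2))"
```

```text
t 34.63 tcp [ 0.5917 -0.0947  0.1044] gap 0.0422 MOVE [0.09 0.51 4.94] [-0.04  0.17  0.07] rows 1.2
```

View pics/c19.png

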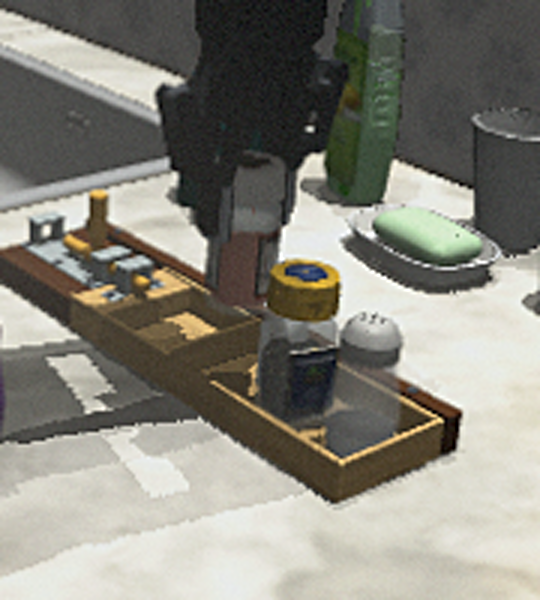

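View pics/w19.png

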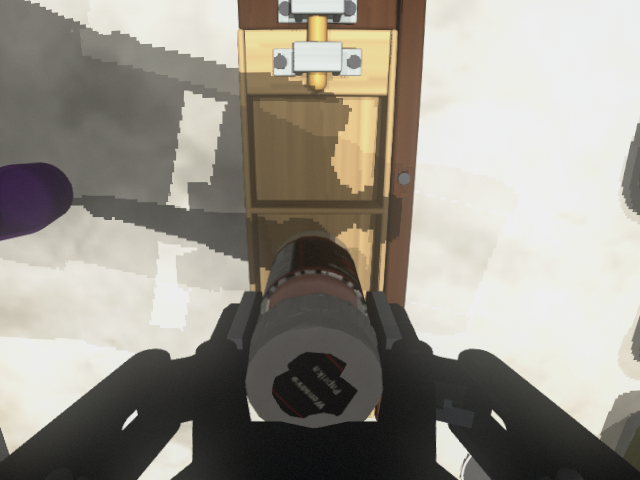

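Request:
{"method": "apply_moves", "body": {
  "moves": "0.1 0.4 0 0 0 0 30;0.1 0.4 0 0 0 0 30;0.1 0.4 1 0 0 0 30;0.1 0.4 2 0 0 0 30;0.1 0.4 3 0 0 0 30;0.1 0.4 4 0 0 0 30;0.1 0.4 4.6 0 0 0 30;0.1 0.4 4.8 0 0 0 30;0.1 0.4 4.8 0 0 0 30;0.1 0.4 4.8 0 0 0 30"
}}

```text
time_s: 35.57
eef_pos: [0.5938, -0.0992, 0.0584]
eef_rot: [3.141, 0.04, 0.0]
force: [-0.7, 0.0, -1.3]
finger_gap: 0.0422
```

```bash
python3 -c "
from h import *
go(.5926,-.0997,.051,1.4);cap('wrist','w20')"
```

```text
t 35.57 tcp [ 0.5938 -0.0992  0.0584] gap 0.0422 MOVE [-0.13  0.05  0.74] [ 0.   -0.01  0.05] rows 0.2
```

View pics/w20.png

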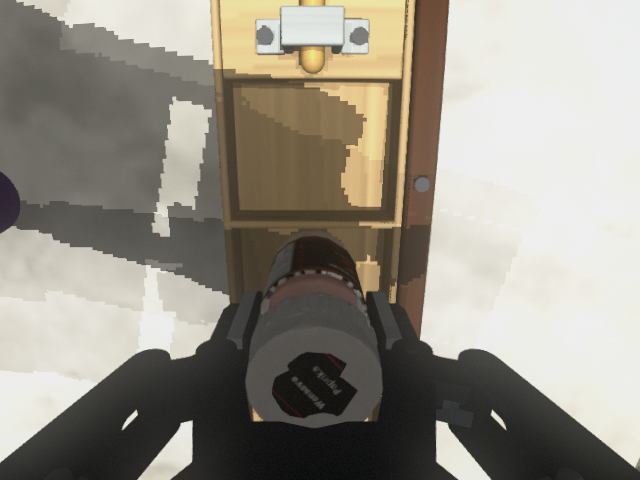

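Request:
{"method": "apply_moves", "body": {
  "moves": "-0.1 0 0.2 0 0 0 30;-0.1 0 0.4 0 0 0 30;-0.1 0 0.6 0 0 0 30;-0.1 0 0.8 0 0 0 30;-0.1 0 0.8 0 0 0 30;-0.1 0 0.8 0 0 0 40;-0.1 0 0.8 0 0 0 50;-0.1 0 0.8 0 0 0 60;-0.1 0 0.8 0 0 0 72;-0.1 0 0.8 0 0 0 72"
}}

```text
time_s: 36.45
eef_pos: [0.5927, -0.0992, 0.0502]
eef_rot: [-3.141, -0.04, 0.0]
force: [0.3, -0.2, -0.0]
finger_gap: 0.0616
```

Request:
{"method": "apply_moves", "body": {
  "moves": "0 0 0 0 0 0 72;0 0 -2 0 0 0 72;0 0 -4 0 0 0 72;0 0 -7 0 0 0 72;0 0 -10 0 0 0 72;0 0 -13 0 0 0 72;0 0 -15 0 0 0 72;-2 -4 -15 0 0 0 72;-4 -8 -15 0 0 0 80;-6 -12 -15 0 0 0 80"
}}

```text
time_s: 37.28
eef_pos: [0.533, 0.012, 0.2002]
eef_rot: [-3.141, -0.038, -0.0]
force: [0.8, 1.6, 0.2]
finger_gap: 0.0683
```

```bash
python3 -c "
from h import *
st();cap('wrist','w21')
cap('side','s21');cap('top','t21')
import cv2
cv2.imwrite('pics/c21.png',cv2.resize(cv2.imread('pics/s21.png')[180:380,220:520],None,fx=2.6,fy=2.6,interpolation=2))
im=cv2.imread('pics/t21.png')
hs=cv2.cvtColor(im,40);m=cv2.inRange(hs,(0,150,80),(8,255,255))|cv2.inRange(hs,(172,150,80),(180,255,255))
c,_=cv2.findContours(m,0,2)
for k in c:
  if cv2.contourArea(k)>40: r=cv2.minAreaRect(k);print(r,onz('top'+'21' if 0 else 't21',r[0],.014), [np.round(onz('t21',p,.014)[:2],4) for p in cv2.boxPoints(r)])
"
```

```text
t 37.28 tcp [0.533  0.012  0.2002] F [0.8 1.6 0.2] gap 0.0683 q [-0.05  0.29  1.61  0.    1.24 -0.07]
[[1.0, 0.024, 0.0], [0.024, -1.0, 0.0], [0.0, -0.0, -1.0]]
((176.81982421875, 300.64434814453125), (16.636457443237305, 25.19359016418457), 2.4895527362823486) [0.38190344 0.53845727 0.014     ] [array([0.3519, 0.56  ]), array([0.4139, 0.5585]), array([0.412 , 0.5169]), array([0.3501, 0.5185])]
((257.7206115722656, 295.6323547363281), (12.862394332885742, 19.893835067749023), 30.963754653930664) [0.39354087 0.33776431 0.014     ] [array([0.3808, 0.364 ]), array([0.4227, 0.3389]), array([0.4062, 0.3115]), array([0.3645, 0.3366])]
```

View pics/c21.png

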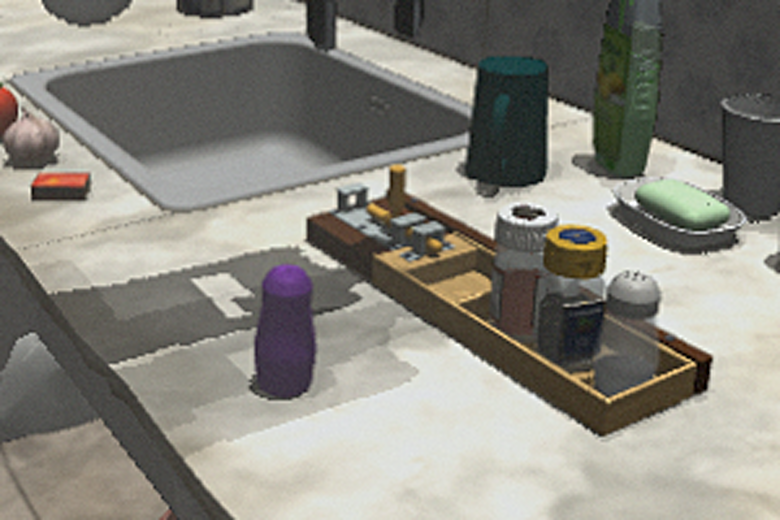

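View pics/w21.png

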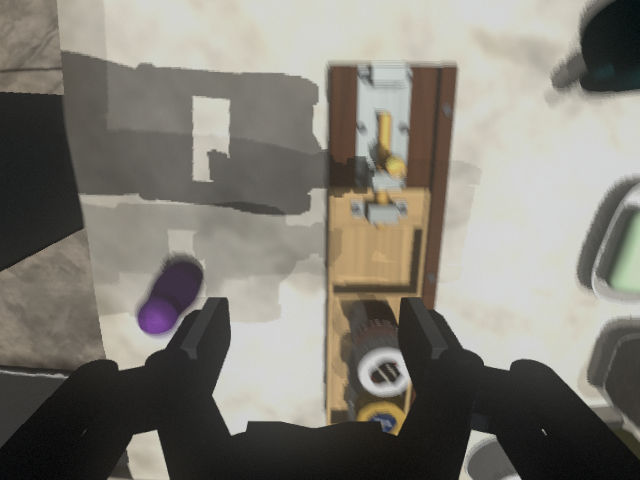

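All three are loaded (white, gold and salt in a row). The matchbox has been knocked: it is now at top-view pixel (258,296), about (0.394,0.338), turned about 31°. For the short bay I'll grip it with the tool tilted 15° so the gripper's body stays clear of the white jar. First a closer look.

```bash
cat >> h.py <<'E'
def got(x,y,z,yaw_deg,tilt=0):
    s=arm.read_state(); M=R.from_rotvec(s['eef_rot']).as_matrix()
    d=M.T@(np.array([x,y,z])-s['eef_pos'])*100
    c,sn=np.cos(np.radians(yaw_deg)),np.sin(np.radians(yaw_deg))
    T=np.array([[c,sn,0],[sn,-c,0],[0,0,-1]])@R.from_euler('x',tilt,degrees=True).as_matrix()
    a=np.degrees(R.from_matrix(M.T@T).as_rotvec())
    print('t',round(s['time_s'],2),'tcp',np.round(s['eef_pos'],4),'gap',round(s['finger_gap'],4),'F',np.round(s['force'],1),'MOVE',np.round(d,2),np.round(a,2),'rows',round(max(np.linalg.norm(d)/4.17,np.linalg.norm(a)/7.16),1))
E
python3 -c "
from h import *
got(.3935,.338,.18,59,0)"
```

```text
t 37.43 tcp [0.5332 0.0131 0.2007] gap 0.0681 F [ 0.4 -0.2  1.3] MOVE [-13.04 -32.87   2.06] [ 1.000e-02 -3.000e-02 -5.737e+01] rows 8.5
```

Request:
{"method": "apply_moves", "body": {
  "moves": "-13 -32.9 0 0 0 -57.4 65;-13 -32.9 0 0 0 -57.4 65;-13 -32.9 0 0 0 -57.4 65;-13 -32.9 0 0 0 -57.4 65;-13 -32.9 0 0 0 -57.4 65;-13 -32.9 0 0 0 -57.4 65;-13 -32.9 0 0 0 -57.4 65;-13 -32.9 0 0 0 -57.4 65;-13 -32.9 2 0 0 -57.4 65;-13 -32.9 2 0 0 -57.4 65"
}}

```text
time_s: 38.27
eef_pos: [0.3939, 0.339, 0.1774]
eef_rot: [2.733, 1.549, -0.005]
force: [-0.2, -0.6, -1.7]
finger_gap: 0.0554
```

```bash
python3 - <<'E'
from h import *
im=cap('wrist','w22')[:,:,::-1]
hs=cv2.cvtColor(np.ascontiguousarray(im),40);m=cv2.inRange(hs,(0,150,80),(8,255,255))|cv2.inRange(hs,(172,150,80),(180,255,255))
m=cv2.morphologyEx(m,3,np.ones((15,15)))
c,_=cv2.findContours(m,0,2)
for k in c:
  if cv2.contourArea(k)>400:
    r=cv2.minAreaRect(k);b=np.array([onz('w22',p,.014)[:2] for p in cv2.boxPoints(r)]);print(r,np.round(b.mean(0),4),np.round(b,4).tolist())
    for i in range(3): e=b[i+1]-b[i];print(np.linalg.norm(e),np.degrees(np.arctan2(e[1],e[0])))
st()
E
```

```text
((314.5, 226.5), (39.0, 29.0), 0.0) [0.4052 0.3324] [[0.4076, 0.3118], [0.3862, 0.3251], [0.4027, 0.3527], [0.4245, 0.3401]]
0.025253051514466468 148.25437886257689
0.03218889901297293 59.15797193322526
0.025243392975209947 -29.98436999687973
((553.28662109375, 64.07926940917969), (95.41284942626953, 90.00170135498047), 83.6598129272461) [0.3883 0.5575] [[0.3407, 0.5341], [0.3672, 0.6004], [0.4373, 0.5823], [0.4079, 0.5131]]
0.07138869692854678 68.21544694654852
0.07240195904749097 -14.482974105293836
0.07518619943744165 -113.04756710992532
t 38.32 tcp [0.395  0.3375 0.1786] F [-0.4 -0.3 -0.2] gap 0.0557 q [ 0.64  0.28  1.67 -0.    1.19 -0.39]
[[0.515, 0.857, -0.002], [0.857, -0.515, -0.002], [-0.003, -0.001, -1.0]]
```

View pics/w22.png

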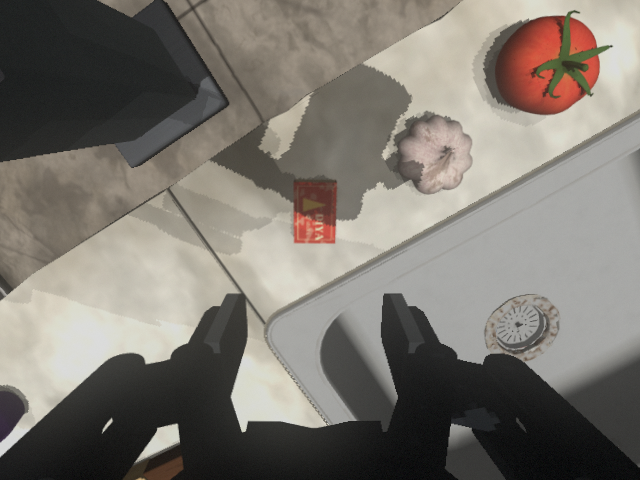

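```bash
python3 - <<'E'
from h import *
for c in [(295,179),(336,179),(335,243),(295,243),(315.3,211)]: print(onz('w22',c,.014)[:2])
c=onz('w22',(315.3,211),.014)
got(c[0],c[1],.05,59.2,-15)
E
```

```text
[0.36287079 0.33944658]
[0.37979117 0.36776754]
[0.42650781 0.33991278]
[0.40915346 0.3108293 ]
[0.39402419 0.33987772]
t 38.32 tcp [0.395  0.3375 0.1786] gap 0.0557 F [-0.4 -0.3 -0.2] MOVE [ 0.19 -0.19 12.86] [-15.06   0.18  -0.21] rows 3.1
```

Request:
{"method": "apply_moves", "body": {
  "moves": "0.1 -0.1 2 -4 0 0 65;0.1 -0.1 5 -8 0 0 65;0.1 -0.1 8 -12 0 0 65;0.1 -0.1 11 -15 0 0 65;0.1 -0.1 12.8 -15 0 0 65;0.1 -0.1 12.8 -15 0 0 65;0.1 -0.1 12.8 -15 0 0 65;0.1 -0.1 12.8 -15 0 0 65;0.1 -0.1 12.8 -15 0 0 65;0.1 -0.1 12.8 -15 0 0 65"
}}

```text
time_s: 39.15
eef_pos: [0.3962, 0.3383, 0.0537]
eef_rot: [2.534, 1.427, 0.191]
force: [-0.3, 0.3, 0.7]
finger_gap: 0.0551
```

```bash
python3 - <<'E'
from h import *
cap('wrist','w23')
got(.394,.339,.007,59.2,-15)
E
```

```text
t 39.2 tcp [0.396  0.3383 0.0535] gap 0.0554 F [-0.1  1.  -0.3] MOVE [-0.05 -1.41  4.43] [ 0.03 -0.   -0.4 ] rows 1.1
```

View pics/w23.png

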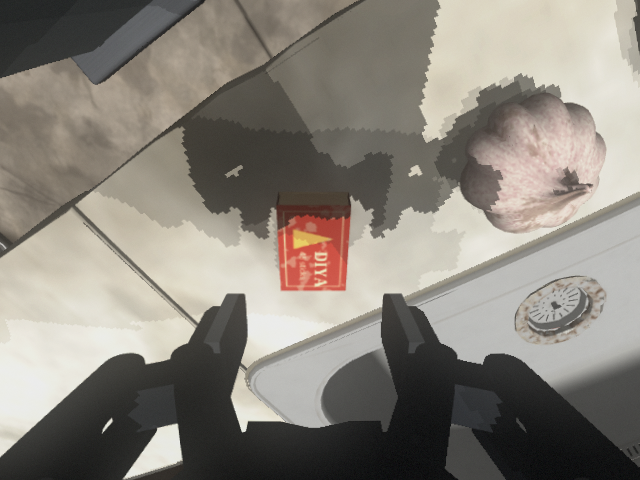

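Request:
{"method": "apply_moves", "body": {
  "moves": "0 -0.7 2 0 0 0 65;0 -1.2 3.5 0 0 0 65;0 -1.4 4.4 0 0 0 65;0 -1.4 4.4 0 0 0 65;0 -1.4 4.4 0 0 0 65;0 -1.4 4.4 0 0 0 25;0 -1.4 4.4 0 0 0 25;0 -1.4 4.4 0 0 0 25;0 -1.4 4.4 0 0 0 25;0 -1.4 4.4 0 0 0 25",
  "newtons": 35
}}

```text
time_s: 40.03
eef_pos: [0.394, 0.3397, 0.0074]
eef_rot: [2.533, 1.428, 0.191]
force: [-0.5, -0.6, 6.4]
finger_gap: 0.0354
```

```bash
python3 - <<'E'
from h import *
got(.394,.339,.007,59.2,-15)
E
```

```text
t 40.03 tcp [0.394  0.3397 0.0074] gap 0.0354 F [-0.5 -0.6  6.4] MOVE [-0.06  0.02  0.05] [ 0.04 -0.01 -0.36] rows 0.1
```

Gripped (35 mm). Lifting vertically (tool tilt accounted for).

Request:
{"method": "apply_moves", "body": {
  "moves": "0 0 0 0 0 0 25;0 0 0 0 0 0 25;0 0.3 -1 0 0 0 25;0 0.8 -3 0 0 0 25;0 1.3 -5 0 0 0 25;0 1.9 -7 0 0 0 25;0 2.4 -9 0 0 0 25;0 3 -11 0 0 0 25;0 3 -11 0 0 0 25;0 3 -11 0 0 0 25"
}}

```text
time_s: 40.87
eef_pos: [0.3943, 0.3393, 0.1218]
eef_rot: [2.533, 1.428, 0.192]
force: [0.6, 0.0, -0.6]
finger_gap: 0.0355
```

```bash
python3 - <<'E'
from h import *
cap('wrist','w24')
# tray: corner guess
def T(tx,ty): return np.array([.6325-.043+tx-.024*(ty-.128), .0293+.024*(tx-.043)+ty-.128])
print(T(0,.065))
p=T(0,.065);got(p[0],p[1],.13,1.4,-15)
E
```

```text
[ 0.591012 -0.034732]
t 40.92 tcp [0.3939 0.339  0.1206] gap 0.0355 F [ 0.9 -0.9 -0.5] MOVE [-21.78  35.21   8.45] [-2.000e-02 -1.491e+01  5.548e+01] rows 10.1
```

View pics/w24.png

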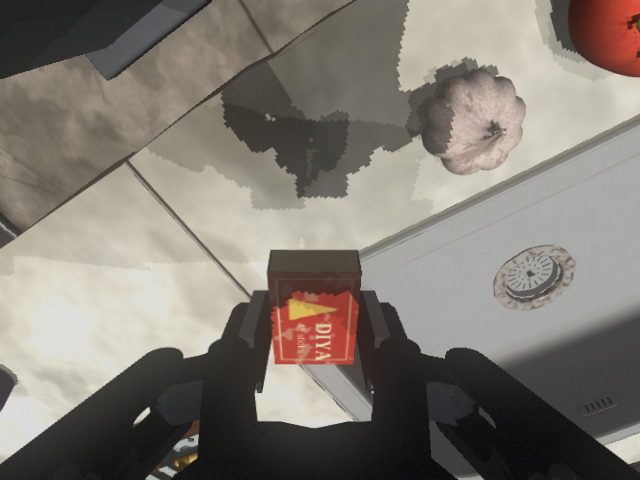

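Request:
{"method": "apply_moves", "body": {
  "moves": "-0.5 0 -2 0 -1 4 25;-2.5 3 -1.5 0 -2 8 25;-4.8 7 -1 0 -4 14 25;-7.1 11 0 0 -5 20 25;-9.4 15 1 0 -7 26 25;-11.7 19 2 0 -8.5 32 25;-14 23 3.5 0 -10.5 38 25;-16.3 26.5 4.5 0 -12 44 25;-18 29 5.5 0 -13.5 50 25;-19 30.7 6 0 -14.9 55.4 25"
}}

```text
time_s: 41.75
eef_pos: [0.5628, 0.0127, 0.1404]
eef_rot: [2.879, 0.03, -0.0]
force: [-0.2, 0.9, 0.6]
finger_gap: 0.0353
```

```bash
python3 - <<'E'
from h import *
got(.591,-.0347,.13,1.4,-15)
E
```

```text
t 41.75 tcp [0.5628 0.0127 0.1404] gap 0.0353 F [-0.2  0.9  0.6] MOVE [2.73 4.37 2.24] [ 0.02  0.21 -0.19] rows 1.3
```

Request:
{"method": "apply_moves", "body": {
  "moves": "1 1.6 0.8 0 0 0 25;2 3.2 1.6 0 0 0 25;2.7 4.3 2.2 0 0 0 25;2.7 4.3 2.2 0 0 0 25;2.7 4.3 2.2 0 0 0 25;2.7 4.3 2.2 0 0 0 25;2.7 4.3 2.2 0 0 0 25;2.7 4.3 2.2 0 0 0 25;2.7 4.3 2.2 0 0 0 25;2.7 4.3 2.2 0 0 0 25"
}}

```text
time_s: 42.58
eef_pos: [0.5909, -0.0311, 0.1317]
eef_rot: [2.879, 0.038, 0.004]
force: [-0.0, -0.4, -0.5]
finger_gap: 0.0351
```

```bash
python3 - <<'E'
from h import *
got(.591,-.0347,.06,1.4,-15)
cap('wrist','w25');cap('side','s25');cap('top','t25')
cv2.imwrite('pics/c25.png',cv2.resize(cv2.imread('pics/s25.png')[150:380,320:520],None,fx=2.6,fy=2.6,interpolation=2))
E
```

```text
t 42.58 tcp [ 0.5909 -0.0311  0.1317] gap 0.0351 F [-0.  -0.4 -0.5] MOVE [ 0.01 -1.51  7.02] [0.02 0.   0.12] rows 1.7
```

View pics/w25.png

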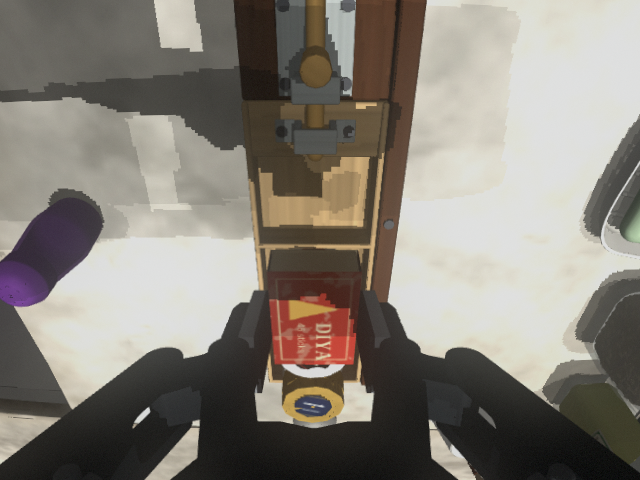

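View pics/c25.png

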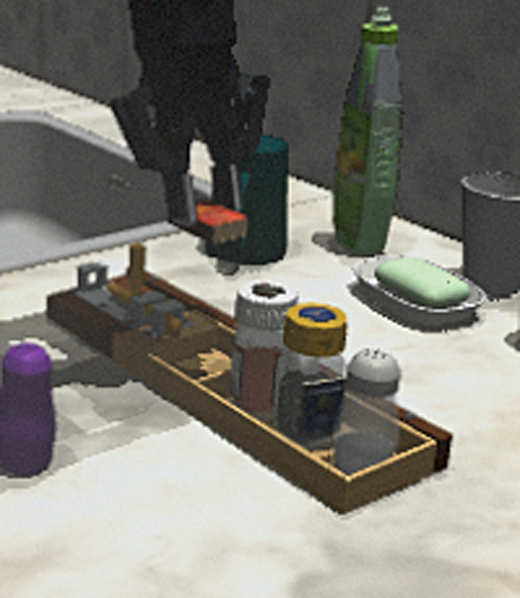

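```bash
python3 - <<'E'
from h import *
got(.591,-.0365,.05,1.4,-15)
got(.591,-.0365,.035,1.4,-15)
E
```

```text
t 42.73 tcp [ 0.5909 -0.0314  0.1316] gap 0.0353 F [-0.9 -0.4  0.2] MOVE [ 0.   -1.63  8.02] [0.02 0.01 0.1 ] rows 2.0
t 42.73 tcp [ 0.5909 -0.0314  0.1316] gap 0.0353 F [-0.9 -0.4  0.2] MOVE [ 0.   -2.01  9.46] [0.02 0.01 0.1 ] rows 2.3
```

Request:
{"method": "apply_moves", "body": {
  "moves": "0 0.2 0 0 0 0 25;0 0 1 0 0 0 25;0 -0.3 2.5 0 0 0 25;0 -0.7 4 0 0 0 25;0 -1.2 5.5 0 0 0 25;0 -1.5 7 0 0 0 25;0 -1.8 8 0 0 0 25;0 -1.8 8 0 0 0 25;0 -1.8 8 0 0 0 25;0 -1.8 8 0 0 0 25"
}}

```text
time_s: 43.57
eef_pos: [0.5914, -0.0349, 0.0504]
eef_rot: [2.879, 0.037, 0.005]
force: [-0.6, -0.3, 0.6]
finger_gap: 0.0355
```

```bash
python3 - <<'E'
from h import *
got(.591,-.0365,.013,1.4,-15)
cap('wrist','w26');cap('side','s26')
cv2.imwrite('pics/c26.png',cv2.resize(cv2.imread('pics/s26.png')[150:380,320:520],None,fx=2.6,fy=2.6,interpolation=2))
E
```

```text
t 43.57 tcp [ 0.5914 -0.0349  0.0504] gap 0.0355 F [-0.6 -0.3  0.6] MOVE [-0.04 -0.82  3.65] [ 0.03 -0.04  0.07] rows 0.9
```

View pics/w26.png

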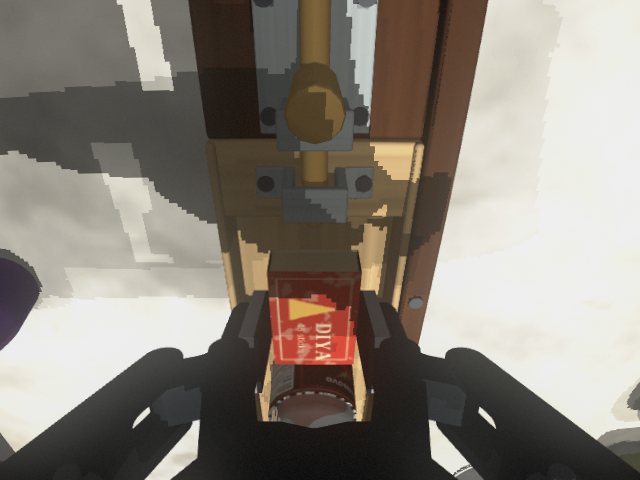

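View pics/c26.png

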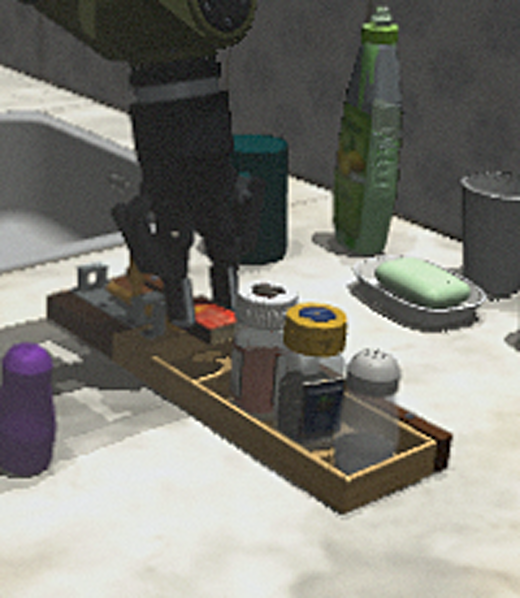

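Request:
{"method": "apply_moves", "body": {
  "moves": "0 -0.1 0.5 0 0 0 25;0 -0.3 1 0 0 0 25;0 -0.4 1.5 0 0 0 25;0 -0.5 2 0 0 0 25;0 -0.6 2.4 0 0 0 25;0 -0.6 2.7 0 0 0 25;0 -0.6 2.7 0 0 0 25;0 -0.6 2.7 0 0 0 25;0 -0.6 2.7 0 0 0 25;0 -0.6 2.7 0 0 0 25"
}}

```text
time_s: 44.5
eef_pos: [0.5911, -0.0361, 0.0223]
eef_rot: [2.879, 0.037, 0.004]
force: [0.2, -1.0, 0.1]
finger_gap: 0.035
```

```bash
python3 - <<'E'
from h import *
got(.591,-.0365,.012,1.4,-15)
cap('wrist','w27')
E
```

```text
t 44.5 tcp [ 0.5911 -0.0361  0.0223] gap 0.035 F [ 0.2 -1.   0.1] MOVE [-0.01 -0.23  1.  ] [ 0.03 -0.    0.09] rows 0.2
```

View pics/w27.png

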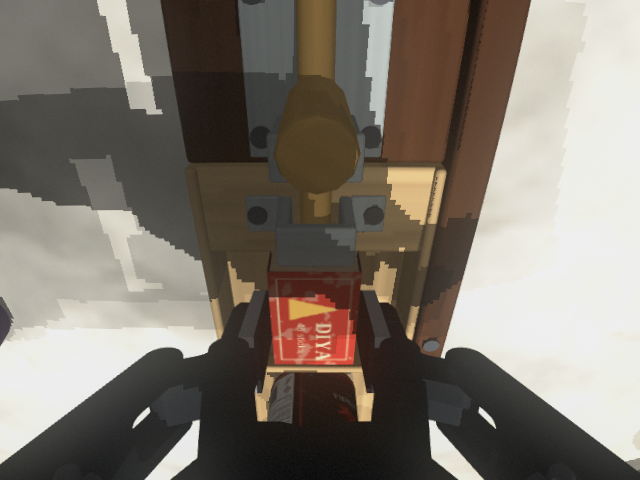

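Request:
{"method": "apply_moves", "body": {
  "moves": "0 -0.1 0.3 0 0 0 25;0 -0.2 0.6 0 0 0 25;0 -0.2 0.9 0 0 0 25;0 -0.2 1.0 0 0 0 25;0 -0.2 1.1 0 0 0 25;0 -0.2 1.1 0 0 0 25;0 -0.2 1.1 0 0 0 25;0 -0.2 1.1 0 0 0 25;0 -0.2 1.1 0 0 0 25;0 -0.2 1.1 0 0 0 25"
}}

```text
time_s: 45.38
eef_pos: [0.5911, -0.0369, 0.0114]
eef_rot: [2.879, 0.037, 0.004]
force: [-3.1, 2.1, 7.8]
finger_gap: 0.035
```

Floor contact (7.8 N). Release and withdraw along the tool axis.

Request:
{"method": "apply_moves", "body": {
  "moves": "0 0 0 0 0 0 42;0 0 0 0 0 0 46;0 0 0 0 0 0 50;0 0 0 0 0 0 50;0 0 0 0 0 0 50;0 0 -1 0 0 0 50;0 0 -3 0 0 0 50;0 0.5 -6 0 0 0 50;0 1.5 -9 0 0 0 50;0 2.5 -12 0 0 0 50"
}}

```text
time_s: 46.22
eef_pos: [0.5907, -0.0296, 0.1352]
eef_rot: [2.879, 0.038, 0.004]
force: [-0.0, -0.3, 0.3]
finger_gap: 0.0428
```

Request:
{"method": "apply_moves", "body": {
  "moves": "0 0 -3 0 0 0 50;0 0 -5 5 0 0 50;-2 -2 -6 10 0 0 50;-5 -5 -6 15 0 0 50;-8 -8 -6 15 0 0 50;-11 -11 -6 15 0 0 50;-13 -13 -6 15 0 0 50;-13 -13 -6 15 0 0 50;-13 -13 -6 15 0 0 50;-13 -13 -6 15 0 0 50"
}}

```text
time_s: 47.05
eef_pos: [0.4579, 0.1076, 0.1584]
eef_rot: [3.141, 0.041, 0.001]
force: [0.7, -0.2, 0.3]
finger_gap: 0.0427
```

```bash
python3 - <<'E'
from h import *
st()
for n,f,b in [('top','t30',(180,270,330,520)),('side','s30',(180,380,320,520)),('wrist','w30',(0,480,0,640))]:
    cap(n,f); im=cv2.imread(f'pics/{f}.png')[b[0]:b[1],b[2]:b[3]]; k=min(780/im.shape[1],590/im.shape[0]); cv2.imwrite(f'pics/c{f}.png',cv2.resize(im,None,fx=k,fy=k,interpolation=2))
E
```

```text
t 47.05 tcp [0.4579 0.1076 0.1584] F [ 0.7 -0.2  0.3] gap 0.0427 q [ 0.15  0.2   1.82 -0.    1.11  0.13]
[[1.0, 0.026, 0.001], [0.026, -1.0, -0.0], [0.001, 0.0, -1.0]]
```

View pics/ct30.png

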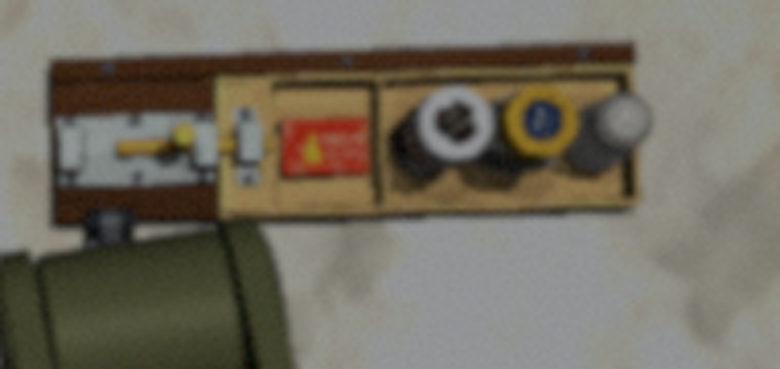

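View pics/cs30.png

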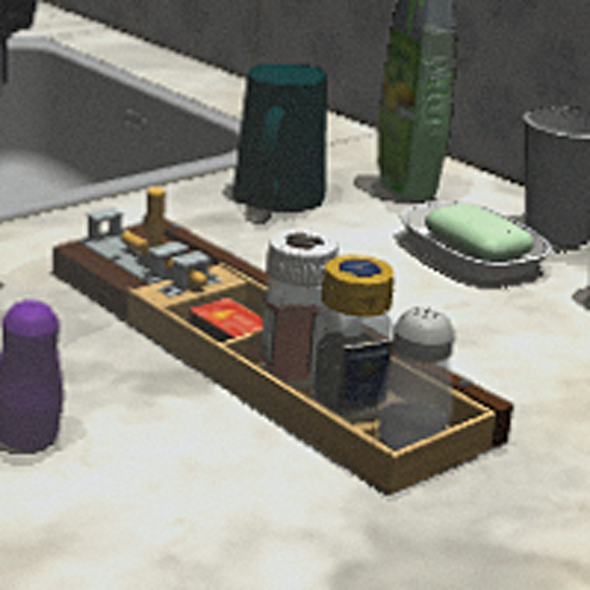

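View pics/cw30.png

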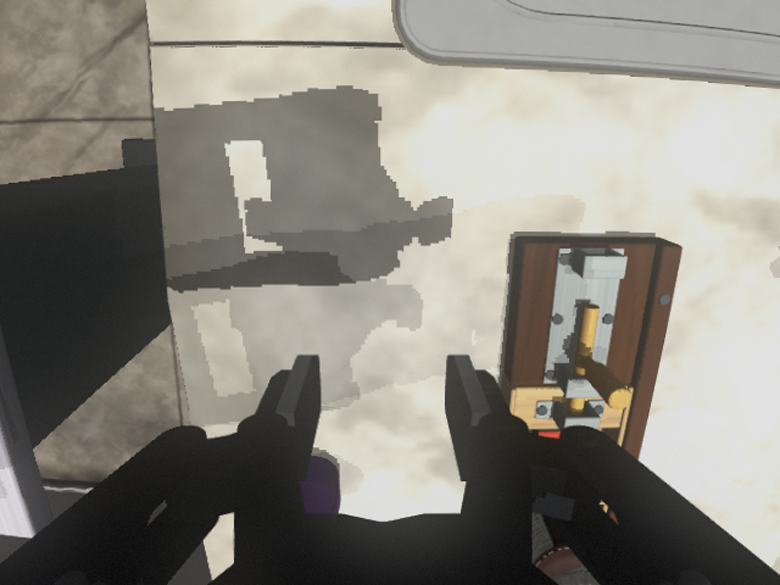

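Everything looks right. One closer wrist check that the tray is parallel and flush along the back stop.

```bash
python3 - <<'E'
from h import *
got(.59,-.20,.25,1.4,0)
E
```

```text
t 47.2 tcp [0.458  0.1071 0.1578] gap 0.0429 F [-0.8 -0.5  0.3] MOVE [12.42 31.03 -9.21] [0.02 0.02 0.03] rows 8.3
```

Request:
{"method": "apply_moves", "body": {
  "moves": "0 0 -4 0 0 0 50;0 0 -8 0 0 0 50;12.4 31 -10 0 0 0 50;12.4 31 -10 0 0 0 50;12.4 31 -10 0 0 0 50;12.4 31 -10 0 0 0 50;12.4 31 -10 0 0 0 50;12.4 31 -10 0 0 0 50;12.4 31 -10 0 0 0 50;12.4 31 -10 0 0 0 50"
}}

```text
time_s: 48.03
eef_pos: [0.5893, -0.201, 0.2575]
eef_rot: [3.141, 0.039, -0.001]
force: [0.6, 0.9, 0.8]
finger_gap: 0.0428
```

Request:
{"method": "apply_moves", "body": {
  "moves": "0 1 0 0 0 0 50;0 1 0 0 0 0 50;0 1 0 0 0 0 50;0 1 0 0 0 0 50;0 1 0 0 0 0 50;0 1 0 0 0 0 50;0 1 0 0 0 0 50;0 1 0 0 0 0 50;0 1 0 0 0 0 50;0 1 0 0 0 0 50"
}}

```text
time_s: 48.87
eef_pos: [0.5892, -0.2078, 0.2576]
eef_rot: [3.141, 0.041, -0.001]
force: [0.1, -0.4, 0.8]
finger_gap: 0.0427
```

```bash
python3 - <<'E'
from h import *
st();cap('wrist','w31')
im=cv2.imread('pics/w31.png')[0:420,200:480]; cv2.imwrite('pics/c31.png',cv2.resize(im,None,fx=1.42,fy=1.42,interpolation=2))
E
```

```text
t 48.87 tcp [ 0.5892 -0.2078  0.2576] F [ 0.1 -0.4  0.8] gap 0.0427 q [-0.4   0.45  1.25 -0.    1.44 -0.42]
[[1.0, 0.026, -0.001], [0.026, -1.0, -0.0], [-0.001, 0.0, -1.0]]
```

View pics/w31.png

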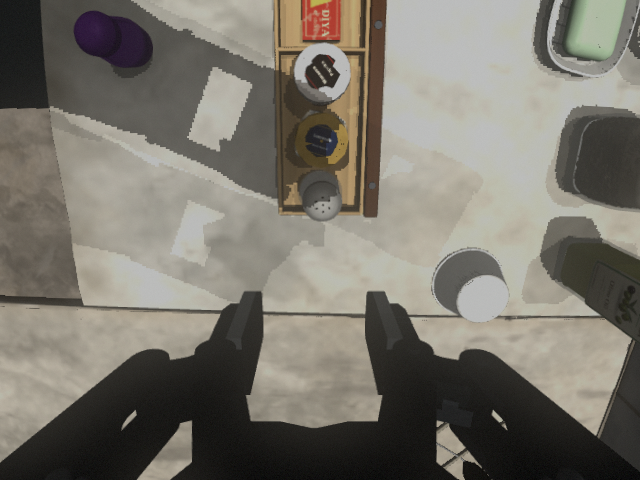

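The tray is flush along its whole length, with all jars upright inside. Handing in.

```bash
python3 -c "
from h import *
print(arm.hand_in());st()"
```

```text
the job is handed in; nothing more can be done
None
the job is handed in; nothing more can be done
```

I handed the job in at about 49 s of the 208 s allowed; it gave no verdict.

**What I did:**
- **Bolt and tray:** I drew the bolt back to its end stop. Gripping the tray by its divider, I pressed it into the corner, with about 25 N on the back stop and 17 N on the side stop. I then slid the bolt home through the keeper until it met its end stop.
- **Loading:** I loaded the jars and matchbox after docking. From the divider outward, the long bay holds the white-lid jar, the gold-lid jar with the dark label, and the salt. No green-herb jar was on the worktop.
- **Matchbox:** it was knocked a few centimetres aside during the run. I located it again and laid it in the short bay, with the tool tilted 15° to clear the white jar.

**Last checks:**
- **Tray:** it looks flush along the back stop and against the side stop.
- **Bolt:** it travelled about 36.6 mm between its end stops, and its tip shows beyond the keeper.
- **Contents:** the jars and shaker stand upright and the matchbox lies flat.
- **Left alone:** I did not touch the garlic, tomato or purple look-alike. The arm was clear of everything at hand-in.

**Disagreements:** the camera estimates differed by 2–3 mm. They put the dock's angle at 0.02–0.03 rad, and I worked with 0.024. I saw no sign of the grip slackening. No check failed.

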